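Line up the swivel tray and feed a half core into the scanner track

TASK

Push the swivel loading tray near its outer corner so that it turns on its pin until it lies straight in line with the fixed scanner track. Then move the half-round rock core from its wooden rest into the tray, flat face up, and let go of it. Finally slide it along from the tray under the white sensor loop until its end rests against the steel end stop, leaving the tray in line; do not knock the sensor loop or disturb the jar, sample box and spatula.

Things in the scene. Friction and masses are not known exactly. Their poses are not given: they have to be found in the camera images.
- pivot (a point): Axis of the steel swivel pin, 24 mm above the table (top of the grey tray plate). Frame of the fixed track: x runs along the track from the pin to the end stop, z up. The fixed track is a grey block 64 mm wide and 24 mm high, from 36 to 136 mm along x, with two aluminium rails on top, from 30 to 119 mm along x (first 12 mm set 1.5 mm lower as a lead-in).
- tray (a joint): Angle of the swivel tray about the pin, rad: 0 = in line with the fixed track; positive = counter-clockwise from above, which swings the outer end away from the robot. It turns from -0.6 to 1.3, with no stop or detent at 0, starts between 0.5 and 0.9, and stays where it is left: friction 0.25 N m (about 2 N at the outer corner).
- tray_mid (a point): Middle of the tray's loading place, where the centre of a lying core comes to be (39 mm above the table). x runs along the tray to the pin, 95 mm away. The tray is a grey plate 64 mm wide, reaching 170 mm out from the pin, sides 4 to 24 mm above the table. Two aluminium rails (V of 45 degrees, tops 37 mm high, 26 mm to either side of centre) carry the core; no wall at the outer end.
- tray_corner (a point): Point to push: on the tray's side face turned away from the robot, near the outer end: 160 mm from the pin, 32 mm off the tray's centre line (its -y side), 14 mm above the table; axes as tray_mid. Pushing it along the tray's +y brings the tray back in line.
- core_c (a point): Centre (halfway up) of the half core: dark grey rock half cylinder 120 mm long (x), 48 mm wide, 24 mm high, about 0.28 kg, round side down, flat face up 12 mm above this point; its upper 10 mm have upright sides to grip across the width. It starts in a wooden rest, 110 x 64 mm, 24 mm high, with the same kind of sloping rails (tops 37 mm, core's flat face 51 mm above the table).
- home (a point): Where the core's centre must finally be: on the track's centre line, 60 mm past the pin, 39 mm above the table, the core's end against the steel end stop (face 120 mm past the pin, top 56 mm high). x along the track to the end stop. Lying on tray or track, the core's underside is 27 mm and its flat face 51 mm above the table.
- loop: The white sensor loop, a low fixed arch over the track: origin on the table on the track's centre line, 70 mm past the pin; 30 mm thick along the track, underside 68 mm, top 88 mm above the table, 106 mm wide. A grey box 60 mm high joins it on the side away from the robot, out to 99 mm from the centre line. The core slides under it.
- jar: Bystander: white jar 52 mm in diameter, 75 mm high, standing; origin at the centre of its underside.
- sample_box: Bystander: clear open box 90 x 70 x 35 mm; origin at the centre of its underside.
- spatula: Bystander: spatula 170 mm long lying on the table; origin underneath it, x along its length.

How it is judged:
On the way, in this order (a step that is already met when the one before it is completed fails the run):
1. the tray is in line with the track (within 4 degrees) and still (value of joint tray between -0.07 and 0.07 rad and velocity of joint tray between -0.05 and 0.05 rad/s), for 0.2 s.
2. the core lies in the tray's rails, flat face up, released, with the tray still in line (x of core_c in the frame of tray_mid between -0.035 and 0.035 m and y of core_c in the frame of tray_mid between -0.006 and 0.006 m and z of core_c in the frame of tray_mid between -0.005 and 0.005 m and value of joint tray between -0.08 and 0.08 rad and angle between the x axis of core_c and the x axis of tray_mid, either way round below 0.08 rad and angle between core_c's own z axis and vertical below 0.12 rad and contact force between the fingers and core below 0.2 N), for 0.2 s.
At the end, for the whole second after the job is handed in: The core lies in the fixed track's rails under the sensor loop, flat face up, its end within 5 mm of the end stop and its centre within 5 mm of the track's centre line, at rest and released, and the swivel tray is within 0.08 rad (4.6 degrees) of in line with the track (x of core_c in the frame of home between -0.005 and 0.005 m and y of core_c in the frame of home between -0.005 and 0.005 m and z of core_c in the frame of home between -0.005 and 0.005 m and value of joint tray between -0.08 and 0.08 rad and angle between the x axis of core_c and the x axis of home, either way round below 0.06 rad and angle between core_c's own z axis and vertical below 0.12 rad and linear speed of core below 0.01 m/s and contact force between the fingers and core below 0.2 N); the robot touches nothing.
It fails at once if the sensor loop is knocked (more than 10 N) (contact force between loop and anything else above 10 N).
It fails at once if the jar, sample box or spatula is moved by more than 30 mm (distance of any of jar, sample_box, spatula from where it was at the start of the episode above 0.03 m).
It also fails if it takes over 72 s, if anything falls off the work surface, if the arm or the gripper's body presses on something with over 40 N, if the wrist force passes 120 N, or if a joint passes its speed limit or range.

ROBOT

A 6-joint arm with a two-finger parallel gripper is mounted at the origin on the work surface. World frame = base frame: x ahead of the robot, y to its left, z up, the work surface at z = 0. Lengths are in m, angles in rad, forces in N, time in s.
With the tool pointing down it reaches from about 0.25 to 0.85 m from the base axis. Payload 12.5 kg.
Tool frame: the origin (TCP) lies midway between the tips of the shut fingers; the grasp point (between the pads) lies 19 mm behind it; y points along the fingers, z is the direction in which the jaws open and shut, and the axes are right-handed (so a half turn about y gives the same grasp; the last joint's range is limited). The gripper opens to 93 mm and grips with 3 to 60 N. Pads are 15 mm wide; open, the fingers measure 128 mm over their backs; the gripper's body (75 mm by 188 mm) begins 65 mm behind the grasp point.
Start: joints at [1.184, 0.351, 1.652, -0, 1.139, -0.085], TCP at [0.163, 0.525, 0.219] pointing down, gripper open.
Joint ranges: [-2.75, 2.75], [-0.79, 2.1], [0.01, 2.65], [-1.57, 4.71], [0.07, 3.14], [-2.87, 2.87]. Speed limits (rad/s): [2.22, 2.22, 2.79, 3.14, 3.14, 3.14].

INTERFACE

Orientations are given as a unit quaternion [w, x, y, z].
In Python, from plant import bot gives the robot as it stands.
- The arm moves only by the tool step_arm, never from a script. Its argument "plan" is one flat list of numbers, 4 for each row, row after row: the shift along the tool's x, y, z in mm, then the turn about the tool's y in degrees. A call has exactly 8 rows; each row is the pose to reach, as a shift and turn from the pose commanded when the call began, along the tool's axes at that moment; what a row does not reach only later rows make up. A row lasts 1/12 s, in which the tool goes at most 41.7 mm and 7.16 degrees, less where a joint would pass 70% of its speed; a pose out of reach is approached as far as the arm can. A call with a gripper value outside its range is refused whole. "grip" is the opening in per cent of the stroke, from 0 (shut) to 100 (fully open), set as the call begins (left out, the last holds). The fingers move at their own pace and stop on an object; "squeeze" is the grip in N (left out, the last holds). Time passes only in rows, so rows that repeat a pose let the fingers close, or fill a call up. It gives the time, the measured TCP pose, the force and the opening at its end, in the units of the state.
- bot.sense(): the state, without advancing time (a new reading comes with each control period).
- bot.read_camera(name): name is "scene" or "top"; returns the picture (400x640x3 uint8, blue, green, red); there is no depth.
- bot.camera_info(name): a dict with "mtx" (3x3 intrinsics, pixels), "extrinsics" (4x4, takes a point from camera to world coordinates). Camera axes: x right, y down, z forward; pixel columns grow to the right and rows downward; lengths in m; the calibration is good to about 2 mm. A picture is of the moment at which its call begins. camera_info takes no time and is no camera call.
- bot.job_done(): hands the job in, once; it reports no verdict.
The state is a dict: "clock": time; "joints": joint angles; "qvel": joint speeds; "effort": joint torques, N m; "position": TCP position; "tool_rot": TCP orientation; "contact_force": force on the tool from outside, world axes, zero at the start; "torque": the same for the moment, N m; "finger_gap": finger opening in m.
Only numpy, scipy, OpenCV 4.12 (cv2) and the standard library are available. Lean on these libraries where they do the work, as an engineer would, in place of code of your own. Each camera call takes 0.05 s, during which the arm holds its last target.

## Working session

There is one attempt and no reset: what is moved stays moved. The work goes in short steps, Python scripts to look and compute and a tool call to move; the robot and the scene stay as the last step left them, time stands still between calls to the robot, and variables do not carry over. Pictures are saved under pics/ and viewed, and the job is handed in when it is done.

Besides the shell and the picture viewer there is one more tool, called after ">>>" as name(argument=value, ...), one argument or row to a line, values as JSON. step_arm: Moves the arm, as the interface text tells. Its arguments: {"type":"object","properties":{"plan":{"type":"array","items":{"type":"number"}},"grip":{"type":"number"},"squeeze":{"type":"number"}},"required":["plan"]}

```bash
mkdir -p pics; ls
python3 - <<'E'
from plant import bot
import cv2
print(bot.sense())
for n in("scene","top"):
    cv2.imwrite(f"pics/{n}0.png",bot.read_camera(n)); c=bot.camera_info(n); print(c)
E
```

```text
pics
{'clock': 0.0, 'joints': array([ 1.18440753e+00,  3.51240052e-01,  1.65242038e+00, -2.37300886e-05,
        1.13910547e+00, -8.45779635e-02]), 'qvel': array([-1.03735051e-03,  2.56711860e-04,  4.96142225e-04,  1.32075893e-05,
       -3.67108901e-04,  4.11114776e-04]), 'effort': array([-1.10955465e-03, -4.97317171e+01, -2.85252982e+01,  6.98549696e-02,
        2.54792604e-02, -7.92909623e-05]), 'position': array([0.16332629, 0.52482788, 0.21810075]), 'tool_rot': array([-0.69866605,  0.69947632, -0.10638759,  0.10620884]), 'contact_force': array([-0.39819373, -1.10978073,  0.88709057]), 'torque': array([ 0.05689306, -0.03790839,  0.02129061]), 'finger_gap': 0.09257215266571618}
{'mtx': array([[371.55958875,   0.        , 318.48183907],
       [  0.        , 371.55958875, 202.99862829],
       [  0.        ,   0.        ,   1.        ]]), 'extrinsics': array([[-0.56947629,  0.60161498, -0.56013942,  1.10187057],
       [ 0.82200403,  0.41473744, -0.39025918,  0.42407021],
       [-0.00247498, -0.68268022, -0.73071307,  0.79625317],
       [ 0.        ,  0.        ,  0.        ,  1.        ]])}
{'mtx': array([[470.21887232,   0.        , 322.93251166],
       [  0.        , 470.21887232, 193.70433478],
       [  0.        ,   0.        ,   1.        ]]), 'extrinsics': array([[-2.77827224e-02, -9.93832340e-01,  1.07356417e-01,
         4.26695897e-01],
       [-9.99261994e-01,  3.04621573e-02,  2.33992388e-02,
        -8.83565042e-04],
       [-2.65252283e-02, -1.06627093e-01, -9.93945207e-01,
         1.17822307e+00],
       [ 0.00000000e+00,  0.00000000e+00,  0.00000000e+00,
         1.00000000e+00]])}
```

View pics/scene0.png

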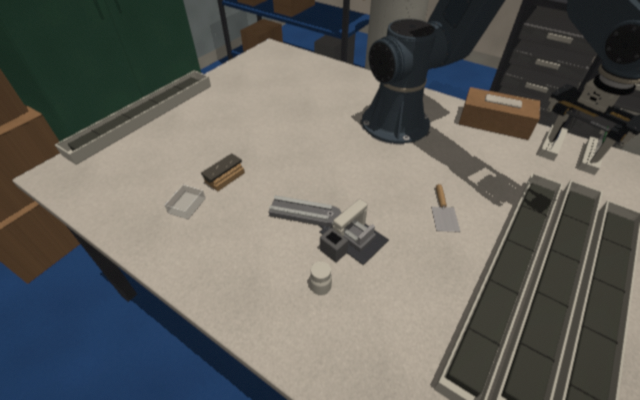

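View pics/top0.png

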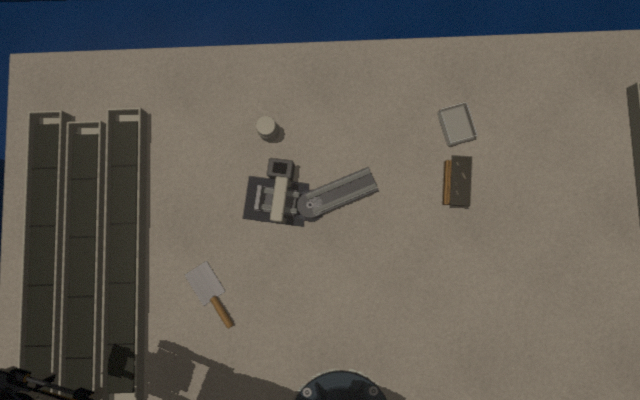

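Top view: the swivel pin is at about (311,204), the tray points right and up to about (375,178), and the track lies to the left with the loop at about (279,198). The core is on its rest at (460,182), the box at (457,125), the jar at (266,128) and the spatula at (210,290). I'll zoom in to find the edges.

Run:
```python
import cv2
im=cv2.imread("pics/top0.png")
cv2.imwrite("pics/top0a.png",cv2.resize(im[150:240,235:385],None,fx=5.3,fy=5.3,interpolation=cv2.INTER_CUBIC))
cv2.imwrite("pics/top0b.png",cv2.resize(im[145:220,430:490],None,fx=7,fy=7,interpolation=cv2.INTER_CUBIC))
```

```text
(no output)
```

View pics/top0a.png

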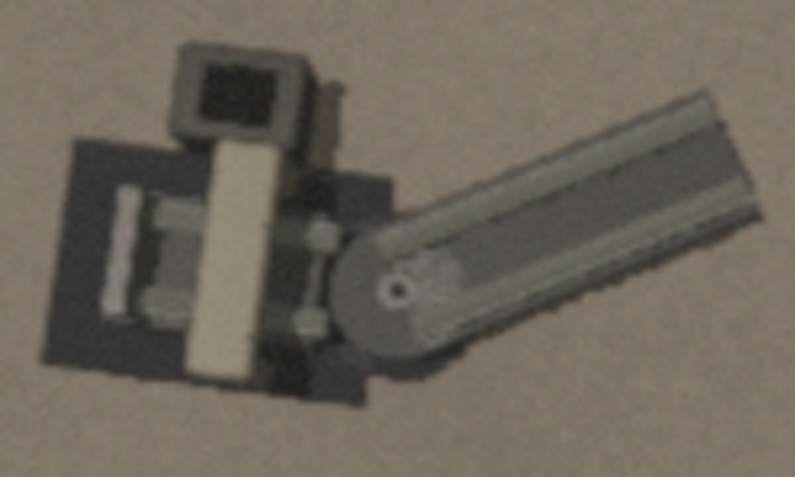

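View pics/top0b.png

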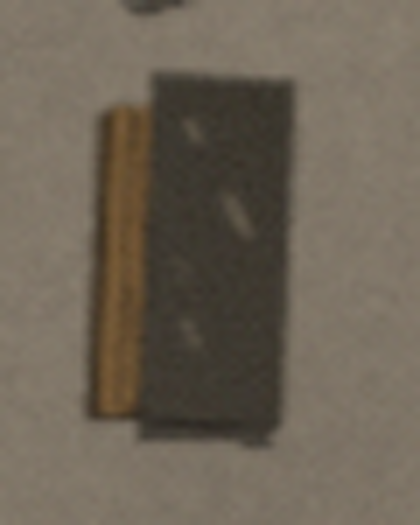

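Zoomed views: the pin is at zoom (397,290), and the loop top corners are about (216,145), (280,148), (252,380) and (187,373). The end stop's top is (122–140,185) to (103–127,317). The core's top corners are (155,72), (293,80), (280,428) and (140,420). Next I cast these as rays.

```bash
cat > h.py <<'E'
import numpy as np, cv2
from plant import bot
def ray(n,uv,z):
    c=bot.camera_info(n); K=c["mtx"];E=c["extrinsics"]
    d=E[:3,:3]@np.linalg.solve(K,[uv[0],uv[1],1]); o=E[:3,3]
    return o+d*(z-o[2])/d[2]
def proj(n,p):
    c=bot.camera_info(n);E=np.linalg.inv(c["extrinsics"]); q=c["mtx"]@(E[:3,:3]@np.asarray(p)+E[:3,3]); return q[:2]/q[2]
E
python3 - <<'E'
from h import *
np.set_printoptions(precision=4,suppress=True)
za=lambda X,Y:((X+.5)/5.3-.5+235,(Y+.5)/5.3-.5+150)
zb=lambda X,Y:((X+.5)/7-.5+430,(Y+.5)/7-.5+145)
P=lambda n,l,f,z:[ray("top",f(*a),z)[:2] for a in l]
pin=P("",[(397,290)],za,.024)[0]; print("pin",pin)
L=np.array(P("",[(216,145),(280,148),(252,380),(187,373)],za,.088)); print("loop",L,L.mean(0)); w=(L[0]+L[1]-L[2]-L[3])/2; print("len",np.linalg.norm(w)," dir",np.arctan2(w[1],w[0]))
S=np.array(P("",[(118,186),(140,187),(126,318),(103,314)],za,.056));print("stop",S,S.mean(0));w=S[0]+S[1]-S[2]-S[3];print(np.arctan2(w[1],w[0]))
B=np.array(P("",[(75,138),(392,178),(367,405),(42,362)],za,.024));print("base",B,B.mean(0))
w=B[0]+B[3]-B[1]-B[2];print(np.arctan2(w[1],w[0]),np.linalg.norm(w)/2);w=B[0]+B[1]-B[3]-B[2];print(np.arctan2(w[1],w[0]),np.linalg.norm(w)/2)
T=np.array(P("",[(705,92),(748,180)],za,.037));print("tray rail ends",T)
T=np.array(P("",[(712,88),(762,215)],za,.024));print("tray corner",T,np.linalg.norm(T-pin,axis=1)); m=T.mean(0)-pin; print("out dir",np.arctan2(m[1],m[0]))
C=np.array(P("",[(155,72),(293,80),(280,428),(140,420)],zb,.051));print("core",C,C.mean(0));w=C[0]+C[1]-C[2]-C[3];print(np.linalg.norm(w)/2,np.arctan2(w[1],w[0]))
w=C[0]+C[3]-C[1]-C[2];print(np.linalg.norm(w)/2,np.arctan2(w[1],w[0]))
E
```

```text
pin [0.5261 0.0601]
loop [[0.5874 0.1354]
 [0.5852 0.107 ]
 [0.4829 0.1213]
 [0.4868 0.1499]] [0.5356 0.1284]
len 0.10245076198875669  dir -0.1409999364756495
stop [[0.5747 0.1845]
 [0.5739 0.1744]
 [0.5143 0.1816]
 [0.5164 0.1921]] [0.5448 0.1831]
-0.12450514297883439
base [[0.6023 0.2098]
 [0.5787 0.0612]
 [0.4731 0.0754]
 [0.4974 0.2263]] [0.5379 0.1432]
1.412091861655445 0.15168995507863653
-0.14514173743593348 0.10632479312130973
tray rail ends [[ 0.6125 -0.0853]
 [ 0.5709 -0.1035]]
tray corner [[ 0.6164 -0.0896]
 [ 0.556  -0.1105]] [0.1749 0.1733]
out dir -1.2119220673643967
core [[ 0.6333 -0.288 ]
 [ 0.6289 -0.3351]
 [ 0.5089 -0.3233]
 [ 0.5131 -0.2761]] [ 0.571  -0.3056]
0.12066161990081914 -0.09826972067646743
0.04731691271942809 1.48085252187544
```

```bash
cat >> h.py <<'E'
from scipy.spatial.transform import Rotation as Ro
np.set_printoptions(precision=4,suppress=True)
PIN=np.array([.5261,.0601]); TH=1.425
def go(p,jaw):
    """shift (mm, tool axes) and turn (deg) to bring TCP to p, jaws along world yaw `jaw` (mod pi)"""
    s=bot.sense(); w,x,y,z=s["tool_rot"]; R=Ro.from_quat([x,y,z,w]).as_matrix()
    d=R.T@(np.asarray(p)-s["position"])*1000
    yaw=np.arctan2(R[1,2],R[0,2]); t=-(jaw-yaw)  # tool y is down
    t=(t+np.pi/2)%np.pi-np.pi/2
    print("t",round(s["clock"],2),"pos",s["position"],"yaw",round(yaw,4),"y",R[:,1],"F",s["contact_force"],"gap",round(s["finger_gap"],4),"j",s["joints"])
    print("SHIFT",d.round(1),"TURN",np.degrees(t).round(2),"or",(np.degrees(t)-np.sign(t)*180).round(2))
E
python3 - <<'E'
from h import *
u=-1.212; U=np.array([np.cos(u),np.sin(u)]);N=np.array([-U[1],U[0]])
p=PIN+.155*U+.070*N; print(p)
go([*p,.15],u)
E
```

```text
[ 0.6461 -0.0604]
t 0.1 pos [0.1634 0.5249 0.2182] yaw 1.269 y [-0.0003 -0.0009 -1.    ] F [0.1146 0.1248 0.4684] gap 0.0926 j [ 1.1844  0.3512  1.6523 -0.      1.1391 -0.0846]
SHIFT [ 634.9   68.6 -415.4] TURN -37.85 or 142.15
```

>>> step_arm(
  plan=[635, 0, -415, 0, 635, 0, -415, 0, 635, 0, -415, 0, 635, 0, -415, 0, 635, 0, -415, 0, 635, 0, -415, 0, 635, 0, -415, 0, 635, 0, -415, 0],
  grip=0,
)

```text
clock: 0.77
position: [0.3764, 0.2662, 0.2186]
tool_rot: [-0.699, 0.699, -0.106, 0.106]
contact_force: [0.7, 1.3, 0.8]
finger_gap: 0.0443
```

>>> step_arm(
  plan=[350, 0, -229, 0, 350, 0, -229, 0, 350, 0, -229, 0, 350, 0, -229, 0, 350, 0, -229, 0, 350, 0, -229, 0, 350, 0, -229, 0, 350, 0, -229, 0],
)

```text
clock: 1.43
position: [0.5886, 0.0089, 0.2183]
tool_rot: [-0.699, 0.699, -0.107, 0.106]
contact_force: [-0.3, 0.2, -0.1]
finger_gap: 0.0004
```

Run:
```python
from h import *
u=-1.212; U=np.array([np.cos(u),np.sin(u)]);N=np.array([-U[1],U[0]])
p=PIN+.155*U+.070*N; print(p)
go([*p,.15],u)
```

```text
[ 0.6461 -0.0604]
t 1.43 pos [0.5886 0.0089 0.2183] yaw 1.2687 y [-0.0005  0.0001 -1.    ] F [-0.2843  0.2392 -0.0665] gap 0.0004 j [-0.0639  0.4213  1.5482  0.      1.1726 -1.3326]
SHIFT [ 75.6  68.3 -49.1] TURN -37.86 or 142.14
```

>>> step_arm(
  plan=[75, 20, -49, -7, 75, 60, -49, -14, 75, 68, -49, -21, 75, 68, -49, -28, 75, 68, -49, -35, 75, 68, -49, -38, 75, 68, -49, -38, 75, 68, -49, -38],
)

```text
clock: 2.1
position: [0.6446, -0.0581, 0.1504]
tool_rot: [0.696, -0.696, -0.126, 0.127]
contact_force: [0.3, 0.1, 0.0]
finger_gap: 0.0006
```

Run:
```python
from h import *
u=-1.212; U=np.array([np.cos(u),np.sin(u)]);N=np.array([-U[1],U[0]])
go([*(PIN+.155*U+.062*N),.012],u)
go([*(PIN+.155*U+.040*N),.012],u)
cv2.imwrite("pics/t1.png",cv2.resize(bot.read_camera("top")[120:260,230:430],None,fx=4,fy=4))
cv2.imwrite("pics/s1.png",cv2.resize(bot.read_camera("scene")[160:300,230:430],None,fx=4,fy=4))
```

```text
t 2.1 pos [ 0.6446 -0.0581  0.1504] yaw 1.9301 y [-0.0005  0.0001 -1.    ] F [0.3418 0.0918 0.0047] gap 0.0006 j [-0.1618  0.596   1.4435 -0.      1.1026 -2.0919]
SHIFT [ -7.4 138.4  -2.7] TURN 0.03 or -179.97
t 2.1 pos [ 0.6446 -0.0581  0.1504] yaw 1.9301 y [-0.0005  0.0001 -1.    ] F [0.3418 0.0918 0.0047] gap 0.0006 j [-0.1618  0.596   1.4435 -0.      1.1026 -2.0919]
SHIFT [-29.4 138.4  -2.7] TURN 0.03 or -179.97
```

View pics/s1.png

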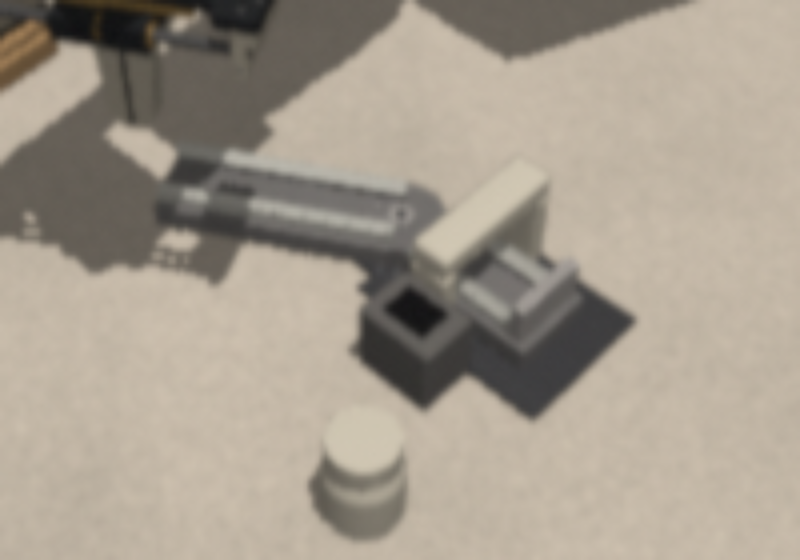

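The scene view shows the tray untouched, with the closed fingers hanging above and beyond its outer corner. The jar is at zoom (363,470), well clear. Next I go down beside the tray.

>>> step_arm(
  plan=[-7, 40, -3, 0, -7, 75, -3, 0, -7, 105, -3, 0, -7, 125, -3, 0, -7, 138, -3, 0, -7, 138, -3, 0, -7, 138, -3, 0, -7, 138, -3, 0],
)

```text
clock: 2.87
position: [0.6403, -0.0635, 0.0142]
tool_rot: [-0.695, 0.696, 0.128, -0.126]
contact_force: [-1.6, -0.8, 0.3]
finger_gap: 0.0005
```

Run:
```python
from h import *
for a in(.505,.38,.25,.12,.03):
  u=TH-np.pi+a; U=np.array([np.cos(u),np.sin(u)]);N=np.array([-U[1],U[0]])
  go([*(PIN+.155*U+.0395*N),.012],u)
```

```text
t 2.87 pos [ 0.6403 -0.0635  0.0142] yaw 1.932 y [ 0.0023 -0.0004 -1.    ] F [-1.553 -0.842  0.346] gap 0.0005 j [-0.1712  0.7656  1.5216 -0.      0.852  -2.1032]
SHIFT [-23.9   2.2   0.9] TURN 0.11 or -179.89
t 2.87 pos [ 0.6403 -0.0635  0.0142] yaw 1.932 y [ 0.0023 -0.0004 -1.    ] F [-1.553 -0.842  0.346] gap 0.0005 j [-0.1712  0.7656  1.5216 -0.      0.852  -2.1032]
SHIFT [-43.6   2.2  -2.7] TURN 7.28 or -172.72
t 2.87 pos [ 0.6403 -0.0635  0.0142] yaw 1.932 y [ 0.0023 -0.0004 -1.    ] F [-1.553 -0.842  0.346] gap 0.0005 j [-0.1712  0.7656  1.5216 -0.      0.852  -2.1032]
SHIFT [-64.3   2.1  -3.9] TURN 14.72 or -165.28
t 2.87 pos [ 0.6403 -0.0635  0.0142] yaw 1.932 y [ 0.0023 -0.0004 -1.    ] F [-1.553 -0.842  0.346] gap 0.0005 j [-0.1712  0.7656  1.5216 -0.      0.852  -2.1032]
SHIFT [-85.1   2.1  -2.4] TURN 22.17 or -157.83
t 2.87 pos [ 0.6403 -0.0635  0.0142] yaw 1.932 y [ 0.0023 -0.0004 -1.    ] F [-1.553 -0.842  0.346] gap 0.0005 j [-0.1712  0.7656  1.5216 -0.      0.852  -2.1032]
SHIFT [-99.2   2.    0.2] TURN 27.33 or -152.67
```

>>> step_arm(
  plan=[-12, 0, 0, 0, -23, 0, 1, 0, -30, 0, 0, 2, -37, 0, -2, 5, -44, 0, -3, 7, -51, 0, -3, 10, -58, 0, -4, 13, -64, 0, -4, 15],
)

```text
clock: 3.53
position: [0.582, -0.0903, 0.0147]
tool_rot: [-0.706, 0.707, 0.035, -0.033]
contact_force: [1.3, 0.8, -0.2]
finger_gap: 0.0006
```

Run:
```python
from h import *
for a in(.15,.05,0):
  u=TH-np.pi+a; U=np.array([np.cos(u),np.sin(u)]);N=np.array([-U[1],U[0]])
  go([*(PIN+.155*U+.0395*N),.012],u)
cv2.imwrite("pics/t2.png",cv2.resize(bot.read_camera("top")[150:250,235:395],None,fx=5,fy=5))
```

```text
t 3.53 pos [ 0.582  -0.0903  0.0147] yaw 1.6673 y [ 0.0038 -0.0008 -1.    ] F [ 1.3372  0.8471 -0.1817] gap 0.0006 j [-0.233   0.6899  1.6807  0.0002  0.7671 -1.9004]
SHIFT [-16.1   2.6  -2.9] TURN 5.29 or -174.71
t 3.53 pos [ 0.582  -0.0903  0.0147] yaw 1.6673 y [ 0.0038 -0.0008 -1.    ] F [ 1.3372  0.8471 -0.1817] gap 0.0006 j [-0.233   0.6899  1.6807  0.0002  0.7671 -1.9004]
SHIFT [-32.    2.5  -4.6] TURN 11.02 or -168.98
t 3.53 pos [ 0.582  -0.0903  0.0147] yaw 1.6673 y [ 0.0038 -0.0008 -1.    ] F [ 1.3372  0.8471 -0.1817] gap 0.0006 j [-0.233   0.6899  1.6807  0.0002  0.7671 -1.9004]
SHIFT [-40.    2.5  -4.9] TURN 13.88 or -166.12
```

View pics/t2.png

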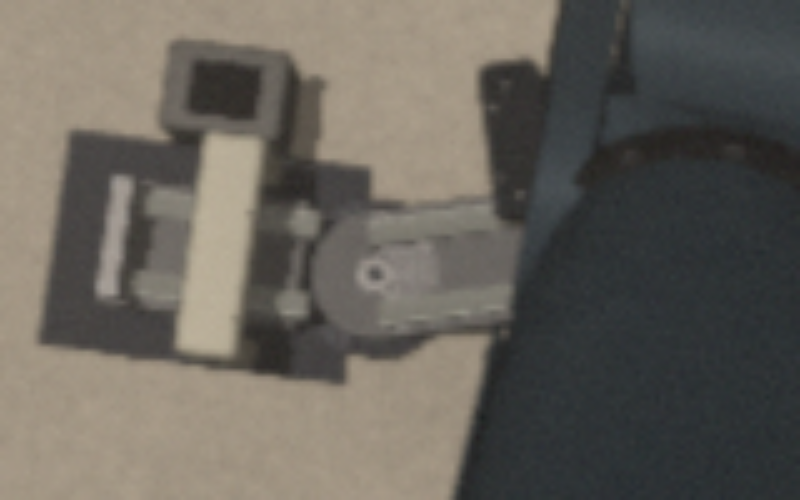

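The tray has turned to about half its starting angle; the arm hides its outer end. I continue the push to just short of in line.

>>> step_arm(
  plan=[-6, 1, -1, 2, -12, 1, -2, 4, -18, 1, -3, 6, -23, 1, -4, 8, -28, 1, -5, 10, -32, 1, -5, 11, -35, 1, -5, 12, -36, 1, -5, 12],
)

```text
clock: 4.25
position: [0.546, -0.0985, 0.0125]
tool_rot: [-0.706, 0.706, -0.038, 0.04]
contact_force: [1.0, -1.5, 0.8]
finger_gap: 0.0003
```

Run:
```python
from h import *
for a in(0.02,0,):
  u=TH-np.pi+a; U=np.array([np.cos(u),np.sin(u)]);N=np.array([-U[1],U[0]])
  go([*(PIN+.155*U+.0395*N),.012],u)
cv2.imwrite("pics/t3.png",cv2.resize(bot.read_camera("top")[150:250,235:395],None,fx=5,fy=5))
cv2.imwrite("pics/s3.png",cv2.resize(bot.read_camera("scene")[160:300,230:430],None,fx=4,fy=4,interpolation=cv2.INTER_CUBIC))
```

```text
t 4.25 pos [ 0.546  -0.0985  0.0125] yaw 1.4606 y [ 0.0016 -0.0005 -1.    ] F [ 1.008  -1.4578  0.7866] gap 0.0003 j [-0.2625  0.6503  1.7733 -0.      0.7162 -1.723 ]
SHIFT [-0.1  0.5 -0.1] TURN 0.89 or -179.11
t 4.25 pos [ 0.546  -0.0985  0.0125] yaw 1.4606 y [ 0.0016 -0.0005 -1.    ] F [ 1.008  -1.4578  0.7866] gap 0.0003 j [-0.2625  0.6503  1.7733 -0.      0.7162 -1.723 ]
SHIFT [-3.2  0.5 -0.8] TURN 2.04 or -177.96
```

View pics/t3.png

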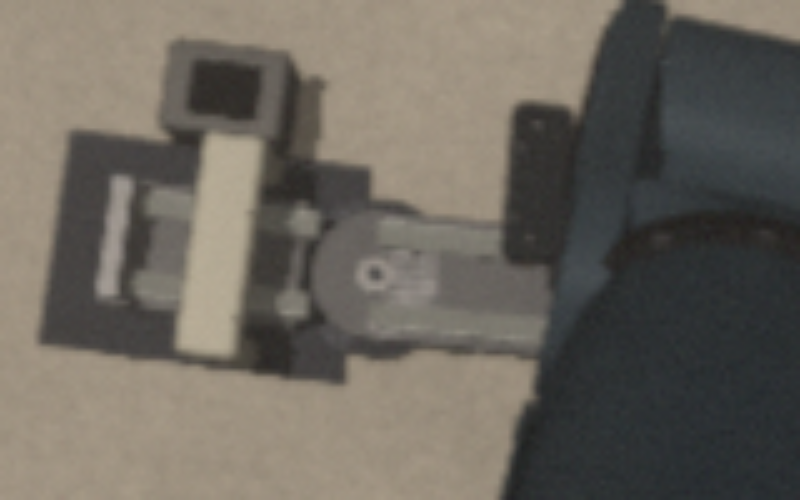

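View pics/s3.png

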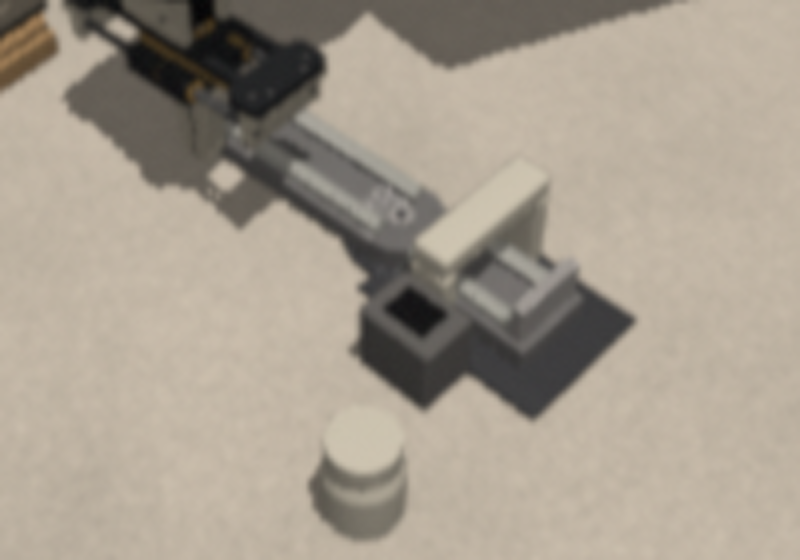

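The tray is nearly in line, perhaps 0.03 rad short. I back off so I can see the whole tray.

>>> step_arm(
  plan=[10, 0, 0, 0, 20, 0, 0, 0, 20, -20, 0, 0, 20, -50, -20, 0, 20, -80, -60, 0, 20, -100, -100, 0, 20, -100, -140, 0, 20, -100, -150, 0],
)

```text
clock: 5.02
position: [0.549, -0.2537, 0.1136]
tool_rot: [-0.705, 0.707, -0.038, 0.04]
contact_force: [-0.4, -0.0, -0.3]
finger_gap: 0.0002
```

Run:
```python
from h import *
go([.571,-.3056,.2],1.48)
im=bot.read_camera("top");cv2.imwrite("pics/t4raw.png",im)
cv2.imwrite("pics/t4.png",cv2.resize(im[150:250,235:395],None,fx=5,fy=5,interpolation=cv2.INTER_CUBIC))
```

```text
t 5.02 pos [ 0.549  -0.2537  0.1136] yaw 1.4603 y [ 0.0023 -0.002  -1.    ] F [-0.4001 -0.044  -0.3152] gap 0.0002 j [-0.5095  0.5675  1.5966 -0.0008  0.9745 -1.9694]
SHIFT [ 27.8 -86.3 -49.3] TURN -1.13 or 178.87
```

View pics/t4.png

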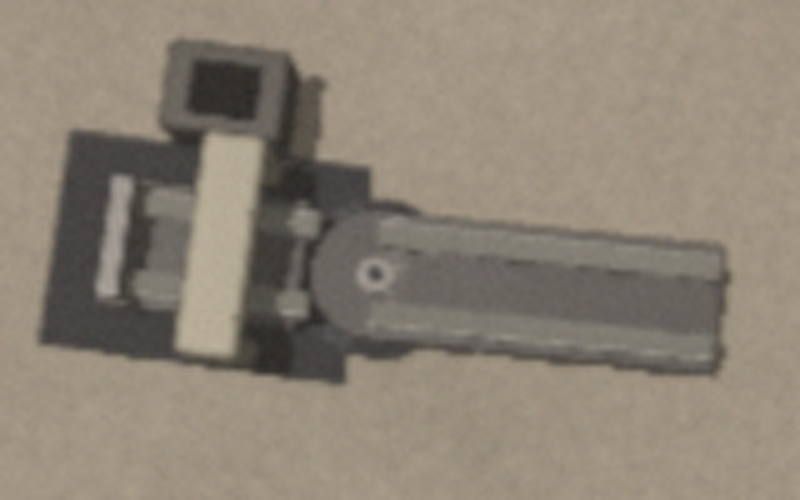

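The whole tray is visible. Its edges slope about 0.08 px/px, against about 0.12 for the base plate, so it still has some way to turn. I measure this with fitted edges.

```bash
cat >> h.py <<'E'
def edge(im,p0,p1,z,sgn,half=2.5):
    """fit line to strongest gradient across guess line p0->p1 (full-res px); returns world pts of ends"""
    g=cv2.cvtColor(im,cv2.COLOR_BGR2GRAY).astype(np.float32); g=cv2.GaussianBlur(g,(0,0),.8)
    p0,p1=np.array(p0,float),np.array(p1,float); d=(p1-p0)/np.linalg.norm(p1-p0); n=np.array([-d[1],d[0]])
    t=np.arange(-half-1,half+1.01,.1); pts=[]
    for s in np.arange(0,np.linalg.norm(p1-p0),.5):
        q=p0+d*s+t[:,None]*n
        v=cv2.remap(g,q[:,0].astype(np.float32)[None],q[:,1].astype(np.float32)[None],cv2.INTER_CUBIC)[0]
        dv=np.gradient(v)*sgn; dv[:10]=-9;dv[-10:]=-9
        k=dv.argmax(); pts.append(q[k])
    pts=np.array(pts,np.float32); vx,vy,x,y=cv2.fitLine(pts,cv2.DIST_HUBER,0,.01,.01).ravel()
    L=np.array([vx,vy]);c=np.array([x,y]); r=(pts-c)@np.array([-vy,vx])
    A=ray("top",c+L*((p0-c)@L),z);B=ray("top",c+L*((p1-c)@L),z); w=(A-B)[:2]
    print("ang",np.arctan2(w[1],w[0]).round(4),"resid",np.abs(r).mean().round(2),A[:2],B[:2]); return A,B
def zz(X,Y): return ((X+.5)/5-.5+235,(Y+.5)/5-.5+150)
E
cat > m.py <<'E'
from h import *
import sys
im=cv2.imread(sys.argv[1])
print("base"); edge(im,zz(80,134),zz(160,144),.004,-1); edge(im,zz(50,345),zz(335,379),.004,1)
edge(im,zz(325,166),zz(365,170),.004,-1)
print("tray"); 
edge(im,zz(430,215),zz(715,243),.024,-1);edge(im,zz(440,252),zz(710,275),.03,-1);edge(im,zz(440,306),zz(705,332),.03,1);edge(im,zz(430,354),zz(710,374),.004,1)
print("rails");edge(im,zz(150,190),zz(195,195),.037,1);edge(im,zz(140,306),zz(175,310),.037,-1)
E
python3 m.py pics/t4raw.png
```

```text
base
ang 1.4033 resid 0.26 [0.6051 0.2084] [0.5983 0.1679]
ang 1.4085 resid 0.28 [0.4962 0.2251] [0.4729 0.0827]
ang 1.3724 resid 0.2 [0.5854 0.0844] [0.5814 0.0645]
tray
ang 1.4406 resid 0.24 [0.5552 0.0319] [ 0.5369 -0.1079]
ang 1.4357 resid 0.29 [0.5364 0.0272] [ 0.5186 -0.104 ]
ang 1.4386 resid 0.24 [0.5082 0.0282] [ 0.4911 -0.1005]
ang 1.4443 resid 0.27 [0.4878 0.0343] [ 0.4702 -0.1042]
rails
ang 1.5314 resid 0.27 [0.571  0.1686] [0.5701 0.1465]
ang 1.4656 resid 0.35 [0.5129 0.1743] [0.5111 0.1572]
```

Run:
```python
from h import *
im=cv2.imread("pics/t4raw.png")
print("loop (perp)")
A,B=edge(im,zz(203,150),zz(180,340),.088,-1);C,D=edge(im,zz(264,150),zz(244,345),.088,1)
print("stop");edge(im,zz(113,182),zz(98,290),.056,-1);edge(im,zz(134,182),zz(122,292),.056,1)
print("base ends");edge(im,zz(69,135),zz(42,340),.004,-1);edge(im,zz(368,310),zz(346,378),.004,1)
```

```text
loop (perp)
ang -0.1566 resid 0.29 [0.5811 0.1358] [0.4926 0.1498]
ang -0.1595 resid 0.25 [0.5804 0.1078] [0.4898 0.1224]
stop
ang -0.1587 resid 0.24 [0.5715 0.184 ] [0.5195 0.1923]
ang -0.1665 resid 0.23 [0.5713 0.1742] [0.5186 0.183 ]
base ends
ang -0.1482 resid 0.65 [0.6018 0.2081] [0.4984 0.2235]
ang -0.3233 resid 1.31 [0.5082 0.0607] [0.4743 0.072 ]
```

The loop and base edges agree on a track direction of 1.410, and the tray is at 1.440, so +0.03 rad. That is already within limits, but I'll give one more small nudge.

```bash
sed -i 's/TH=1.425/TH=1.410/' h.py
python3 - <<'E'
from h import *
u=TH-np.pi+.005; U=np.array([np.cos(u),np.sin(u)]);N=np.array([-U[1],U[0]])
for o,z in((.065,.1),(.065,.012),(.0395,.012)): go([*(PIN+.155*U+o*N),z],u)
E
```

```text
t 5.07 pos [ 0.5485 -0.255   0.1127] yaw 1.4587 y [ 0.0014 -0.0018 -1.    ] F [-1.7537 -2.0425 -0.2789] gap 0.0005 j [-0.5117  0.5691  1.5962 -0.0011  0.9742 -1.9698]
SHIFT [  0.7  12.5 152.9] TURN 2.5 or -177.5
t 5.07 pos [ 0.5485 -0.255   0.1127] yaw 1.4587 y [ 0.0014 -0.0018 -1.    ] F [-1.7537 -2.0425 -0.2789] gap 0.0005 j [-0.5117  0.5691  1.5962 -0.0011  0.9742 -1.9698]
SHIFT [  0.5 100.5 153.1] TURN 2.5 or -177.5
t 5.07 pos [ 0.5485 -0.255   0.1127] yaw 1.4587 y [ 0.0014 -0.0018 -1.    ] F [-1.7537 -2.0425 -0.2789] gap 0.0005 j [-0.5117  0.5691  1.5962 -0.0011  0.9742 -1.9698]
SHIFT [-24.9 100.4 154.2] TURN 2.5 or -177.5
```

>>> step_arm(
  plan=[1, 0, 40, 1, 1, 0, 80, 2, 1, 20, 115, 2.5, 1, 50, 140, 2.5, 1, 80, 153, 2.5, 1, 99, 153, 2.5, 1, 99, 153, 2.5, 1, 99, 153, 2.5],
)

```text
clock: 5.73
position: [0.5662, -0.0973, 0.0122]
tool_rot: [0.705, -0.705, 0.055, -0.053]
contact_force: [0.3, 0.1, 0.3]
finger_gap: 0.0006
```

Run:
```python
from h import *
u=TH-np.pi+.005; U=np.array([np.cos(u),np.sin(u)]);N=np.array([-U[1],U[0]])
for o,z in((.0395,.012),): go([*(PIN+.155*U+o*N),z],u)
```

```text
t 5.73 pos [ 0.5662 -0.0973  0.0122] yaw 1.4183 y [-0.0022  0.0005 -1.    ] F [0.3339 0.1324 0.278 ] gap 0.0006 j [-0.2512  0.6773  1.7165 -0.0001  0.75   -1.6694]
SHIFT [-24.6   0.2  -5.7] TURN 0.19 or -179.81
```

>>> step_arm(
  plan=[-8, 0, -3, 0, -14, 0, -5, 0, -18, 0, -6, 0, -21, 0, -6, 0, -23, 0, -6, 0, -24.5, 0, -6, 0, -24.5, 0, -6, 0, -24.5, 0, -6, 0],
)

```text
clock: 6.4
position: [0.5418, -0.0999, 0.0128]
tool_rot: [-0.705, 0.705, -0.054, 0.054]
contact_force: [1.4, -0.9, 1.8]
finger_gap: 0.0004
```

>>> step_arm(
  plan=[10, 0, 0, 0, 20, 0, 0, 0, 20, -20, 0, 0, 20, -50, -20, 0, 20, -80, -60, 0, 20, -105, -100, 0, 20, -110, -140, 0, 20, -110, -160, 0],
  grip=100,
)

```text
clock: 7.07
position: [0.5371, -0.2636, 0.125]
tool_rot: [-0.705, 0.706, -0.053, 0.055]
contact_force: [0.2, -0.2, 0.7]
finger_gap: 0.0496
```

```bash
python3 - <<'E'
from h import *
im=bot.read_camera("top");cv2.imwrite("pics/t5raw.png",im)
cv2.imwrite("pics/t5.png",cv2.resize(im[140:250,235:505],None,fx=2.9,fy=2.9,interpolation=cv2.INTER_CUBIC))
go([.571,-.3056,.16],1.473)
E
python3 m.py pics/t5raw.png
```

```text
t 7.12 pos [ 0.5363 -0.2679  0.1245] yaw 1.4148 y [ 0.0023 -0.0029 -1.    ] F [-2.7891 -2.9875  0.4631] gap 0.0532 j [-0.5403  0.5445  1.6049 -0.0015  0.9887 -1.9543]
SHIFT [ 40.3 -35.3 -32. ] TURN -3.33 or 176.67
base
ang 1.4153 resid 0.26 [0.605  0.2085] [0.5986 0.1679]
ang 1.4103 resid 0.27 [0.4961 0.2251] [0.473  0.0826]
ang 1.3724 resid 0.2 [0.5854 0.0844] [0.5814 0.0645]
tray
ang 1.4145 resid 0.23 [0.5548 0.0319] [ 0.5329 -0.1073]
ang 1.4133 resid 0.26 [0.5356 0.0273] [ 0.5149 -0.1034]
ang 1.4131 resid 0.24 [0.5074 0.0283] [ 0.487  -0.0998]
ang 1.4213 resid 0.24 [0.4874 0.0343] [ 0.4666 -0.1036]
rails
ang 1.5314 resid 0.27 [0.571  0.1686] [0.5701 0.1465]
ang 1.5023 resid 0.39 [0.5126 0.1744] [0.5114 0.1572]
```

View pics/t5.png

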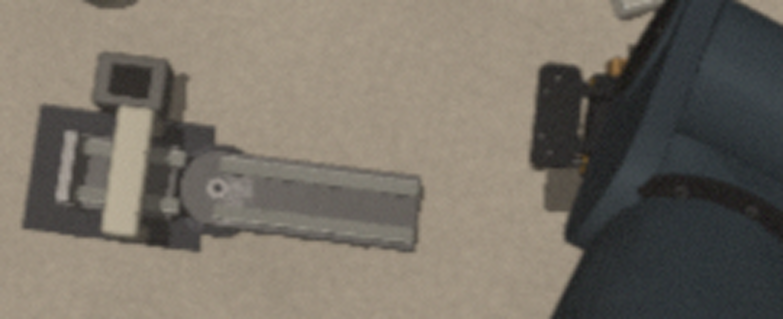

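The tray reads 1.414 against the track's 1.410, so it is in line. Next I fit the core's edges in the first picture.

Run:
```python
from h import *
im=cv2.imread("pics/top0.png")
zb=lambda X,Y:((X+.5)/7-.5+430,(Y+.5)/7-.5+145)
A,B=edge(im,zb(154,85),zb(141,410),.051,-1)  # left
C,D=edge(im,zb(293,95),zb(281,415),.051,1)
E_,F=edge(im,zb(165,73),zb(285,80),.051,-1)
G,H=edge(im,zb(150,420),zb(270,428),.051,1,1.8)
print((A+B+C+D)[:2]/4, (E_+F+G+H)[:2]/4)
go([.571,-.3056,.16],1.473)
```

```text
ang -0.114 resid 1.32 [ 0.6282 -0.2934] [ 0.5161 -0.2805]
ang -0.0954 resid 1.26 [ 0.624  -0.3298] [ 0.5137 -0.3192]
ang 1.4542 resid 0.2 [ 0.6332 -0.2915] [ 0.6284 -0.3322]
ang 1.4829 resid 0.18 [ 0.5089 -0.279 ] [ 0.5053 -0.3195]
[ 0.5705 -0.3057] [ 0.569  -0.3056]
t 7.12 pos [ 0.5363 -0.2679  0.1245] yaw 1.4148 y [ 0.0023 -0.0029 -1.    ] F [-2.7891 -2.9875  0.4631] gap 0.0532 j [-0.5403  0.5445  1.6049 -0.0015  0.9887 -1.9543]
SHIFT [ 40.3 -35.3 -32. ] TURN -3.33 or 176.67
```

Run:
```python
from h import *
im=cv2.imread("pics/top0.png")
zb=lambda X,Y:((X+.5)/7-.5+430,(Y+.5)/7-.5+145)
A,B=edge(im,zb(153,95),zb(141,400),.051,1)  # left
C,D=edge(im,zb(293,95),zb(281,415),.051,-1)
print((A+B+C+D)[:2]/4)
```

```text
ang -0.1073 resid 0.24 [ 0.6253 -0.2864] [ 0.5201 -0.275 ]
ang -0.0967 resid 0.25 [ 0.6237 -0.335 ] [ 0.5133 -0.3243]
[ 0.5706 -0.3052]
```

>>> step_arm(
  plan=[10, -35, -8, -1, 30, -35, -24, -3, 40, -35, -32, -3, 40, -35, -32, -3, 40, -35, -32, -3, 40, -35, -32, -3, 40, -35, -32, -3, 40, -35, -32, -3],
)

```text
clock: 7.78
position: [0.5712, -0.2981, 0.1575]
tool_rot: [0.706, -0.706, 0.036, -0.035]
contact_force: [0.4, 1.2, -0.1]
finger_gap: 0.093
```

Run:
```python
from h import *
go([.5703,-.3053,.041],1.469)
im=bot.read_camera("scene");cv2.imwrite("pics/s6.png",cv2.resize(im[110:240,140:300],None,fx=4.5,fy=4.5,interpolation=cv2.INTER_CUBIC))
```

```text
t 7.78 pos [ 0.5712 -0.2981  0.1575] yaw 1.4701 y [-0.0006  0.0004 -1.    ] F [ 0.3934  1.2419 -0.1122] gap 0.093 j [-0.5533  0.5831  1.4465  0.      1.1126 -2.0233]
SHIFT [ -0.1 116.5  -7.3] TURN 0.06 or -179.94
```

View pics/s6.png

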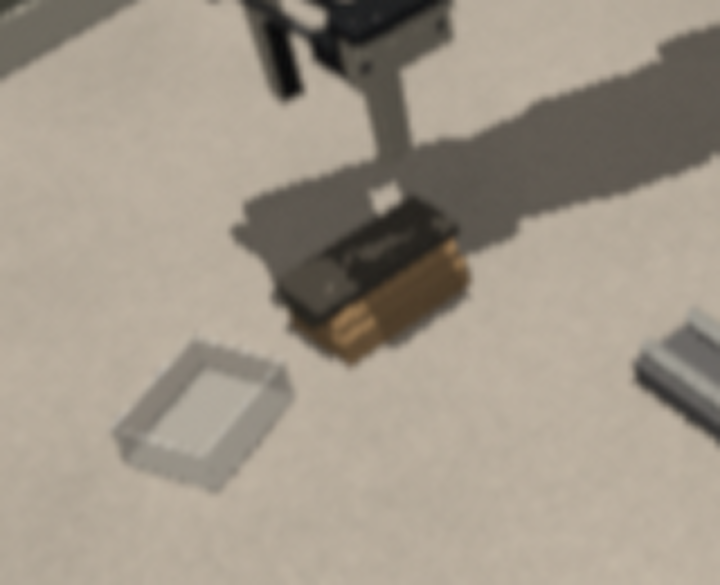

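The open fingers straddle the core at zoom (370,255), and the box at (205,415) is clear. Now I descend.

>>> step_arm(
  plan=[0, 30, -7, 0, 0, 60, -7, 0, 0, 85, -7, 0, 0, 100, -7, 0, 0, 110, -7, 0, 0, 116, -7, 0, 0, 116, -7, 0, 0, 116, -7, 0],
)

```text
clock: 8.5
position: [0.5713, -0.3059, 0.0424]
tool_rot: [-0.706, 0.706, -0.035, 0.036]
contact_force: [-0.3, 0.1, -0.1]
finger_gap: 0.0931
```

Run:
```python
from h import *
go([.5703,-.3053,.041],1.469)
```

```text
t 8.5 pos [ 0.5713 -0.3059  0.0424] yaw 1.4699 y [ 0.0008 -0.0005 -1.    ] F [-0.3055  0.1136 -0.0693] gap 0.0931 j [-0.5634  0.732   1.5006 -0.      0.9079 -2.0333]
SHIFT [-1.   1.4  0.5] TURN 0.05 or -179.95
```

>>> step_arm(
  plan=[-1, 1.2, 0.5, 0, -1, 1.2, 0.5, 0, -1, 1.2, 0.5, 0, -1, 1.2, 0.5, 0, -1, 1.2, 0.5, 0, -1, 1.2, 0.5, 0, -1, 1.2, 0.5, 0, -1, 1.2, 0.5, 0],
  grip=0,
  squeeze=30,
)

```text
clock: 9.17
position: [0.5699, -0.3049, 0.0405]
tool_rot: [0.706, -0.706, 0.036, -0.036]
contact_force: [-1.6, 0.9, -0.1]
finger_gap: 0.0478
```

>>> step_arm(
  plan=[0, 0, 0, 0, 0, 0, 0, 0, 0, 0, 0, 0, 0, 0, 0, 0, 0, -5, 0, 0, 0, -12, 0, 0, 0, -20, 0, 0, 0, -20, 0, 0],
)

```text
clock: 9.83
position: [0.5707, -0.3059, 0.0625]
tool_rot: [-0.706, 0.707, -0.035, 0.037]
contact_force: [0.8, -0.6, -1.3]
finger_gap: 0.0477
```

Run:
```python
from h import *
im=bot.read_camera("scene");cv2.imwrite("pics/s7.png",cv2.resize(im[110:240,140:300],None,fx=4.5,fy=4.5,interpolation=cv2.INTER_CUBIC))
u=TH-np.pi
go([*(PIN+.095*np.array([np.cos(u),np.sin(u)])),.14],TH-np.pi/2)
```

```text
t 9.88 pos [ 0.5704 -0.3057  0.0617] yaw 1.4697 y [ 0.0017 -0.0013 -1.    ] F [-0.1991  0.326  -2.7698] gap 0.0481 j [-0.5638  0.7037  1.4977 -0.0002  0.9381 -2.0333]
SHIFT [-86.5 -78.8 264.5] TURN -86.58 or 93.42
```

View pics/s7.png

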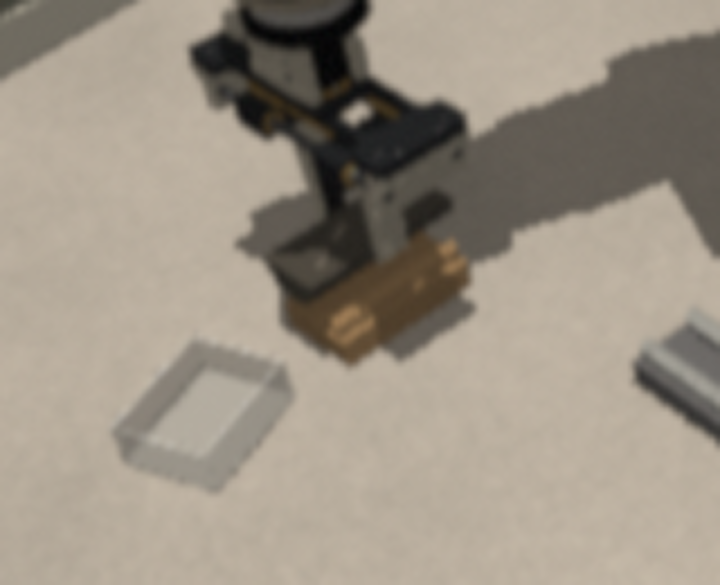

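The core is held: the gap is 47.7 mm and the wrist reads -2.8 N, which is its weight. It has lifted level off the rest, so I carry it over.

>>> step_arm(
  plan=[0, -20, 0, 0, 0, -45, 0, 0, 0, -70, 5, 2, -3, -80, 20, 6, -10, -80, 40, 12, -20, -80, 65, 18, -30, -80, 90, 24, -38, -80, 115, 30],
)

```text
clock: 10.55
position: [0.5429, -0.1859, 0.1404]
tool_rot: [-0.672, 0.672, -0.219, 0.219]
contact_force: [0.3, 0.6, -2.0]
finger_gap: 0.0476
```

Run:
```python
from h import *
u=TH-np.pi
go([*(PIN+.095*np.array([np.cos(u),np.sin(u)])),.14],TH-np.pi/2)
```

```text
t 10.55 pos [ 0.5429 -0.1859  0.1404] yaw 0.9405 y [-0.0003 -0.     -1.    ] F [ 0.3186  0.644  -1.9987] gap 0.0476 j [-0.411   0.4838  1.6617 -0.0002  0.9963 -1.3514]
SHIFT [-115.5    0.4  104.1] TURN 63.1 or -116.9
```

>>> step_arm(
  plan=[-18, 0, 16, 6, -36, 0, 33, 13, -56, 0, 50, 20, -75, 0, 68, 27, -90, 0, 82, 34, -103, 0, 93, 41, -111, 0, 100, 48, -115, 0, 104, 54],
)

```text
clock: 11.22
position: [0.5108, -0.034, 0.1405]
tool_rot: [0.5, -0.5, 0.5, -0.5]
contact_force: [-0.4, -0.6, -2.0]
finger_gap: 0.0475
```

Run:
```python
from h import *
u=TH-np.pi
go([*(PIN+.095*np.array([np.cos(u),np.sin(u)])),.06],TH-np.pi/2)
```

```text
t 11.22 pos [ 0.5108 -0.034   0.1405] yaw -0.0015 y [-0.0001  0.0001 -1.    ] F [-0.4344 -0.565  -1.9898] gap 0.0475 j [-0.1575  0.3823  1.8245  0.      0.9349 -0.156 ]
SHIFT [-0.4 80.5  0.1] TURN 9.13 or -170.87
```

>>> step_arm(
  plan=[0, 10, 0, 5, 0, 30, 0, 9, 0, 50, 0, 9, 0, 65, 0, 9, 0, 76, 0, 9, 0, 80, 0, 9, 0, 80, 0, 9, 0, 80, 0, 9],
)

```text
clock: 11.88
position: [0.5116, -0.0354, 0.0609]
tool_rot: [-0.46, 0.46, -0.537, 0.537]
contact_force: [-0.1, -0.1, -2.2]
finger_gap: 0.0479
```

Run:
```python
from h import *
u=TH-np.pi
go([*(PIN+.095*np.array([np.cos(u),np.sin(u)])),.0415],TH-np.pi/2)
im=bot.read_camera("scene");cv2.imwrite("pics/s8.png",cv2.resize(im[150:270,250:390],None,fx=4.5,fy=4.5,interpolation=cv2.INTER_CUBIC))
im=bot.read_camera("top");cv2.imwrite("pics/t8.png",cv2.resize(im[150:250,235:395],None,fx=5,fy=5,interpolation=cv2.INTER_CUBIC))
```

```text
t 11.88 pos [ 0.5116 -0.0354  0.0609] yaw -0.1534 y [ 0.0006 -0.0001 -1.    ] F [-0.0559 -0.0686 -2.1929] gap 0.0479 j [-0.1598  0.5109  1.8703 -0.0001  0.7598 -0.0063]
SHIFT [-1.6 19.4 -1. ] TURN 0.42 or -179.58
```

View pics/s8.png

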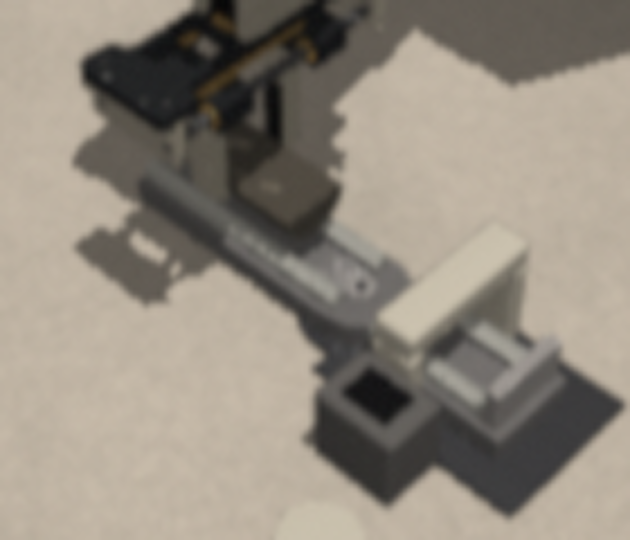

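View pics/t8.png

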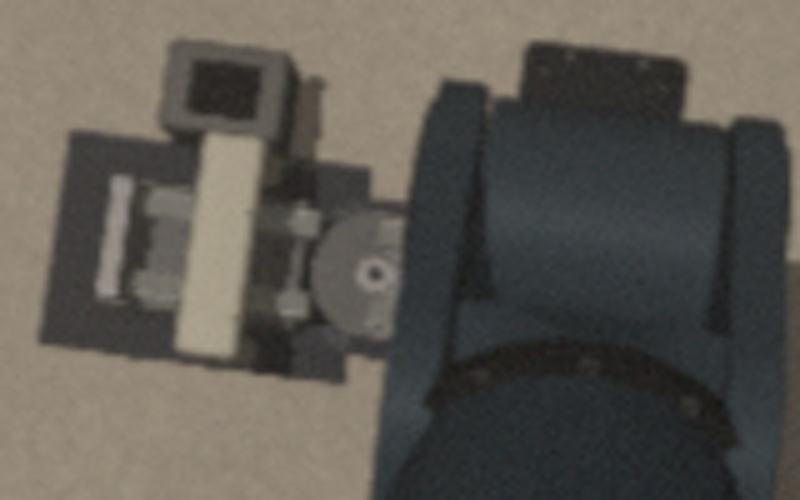

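The core hangs parallel above the rails with its near end at scene zoom (300,205). Now I lower it and let go.

>>> step_arm(
  plan=[0, 4, -0.5, 0.2, -0.3, 8, -0.7, 0.4, -0.3, 12, -0.7, 0.4, -0.3, 15, -0.7, 0.4, -0.3, 18, -0.7, 0.4, -0.3, 19.5, -0.7, 0.4, -0.3, 19.5, -0.7, 0.4, -0.3, 19.5, -0.7, 0.4],
)

```text
clock: 12.65
position: [0.5106, -0.0349, 0.0409]
tool_rot: [0.458, -0.458, 0.538, -0.538]
contact_force: [-1.0, -0.4, -2.8]
finger_gap: 0.0477
```

Run:
```python
from h import *
u=TH-np.pi
go([*(PIN+.095*np.array([np.cos(u),np.sin(u)])),.0415],TH-np.pi/2)
```

```text
t 12.65 pos [ 0.5106 -0.0349  0.0409] yaw -0.1604 y [-0.0001  0.     -1.    ] F [-0.9717 -0.3836 -2.8073] gap 0.0477 j [-0.1592  0.5455  1.8795  0.      0.7166  0.0012]
SHIFT [-1.2 -0.6  0.1] TURN 0.02 or -179.98
```

>>> step_arm(
  plan=[0, 0.3, 0, 0, 0, 0.5, 0, 0, 0, 0.5, 0, 0, 0, 0.5, 0, 0, 0, 0.5, 0, 0, 0, 0.5, 0, 0, 0, 0.5, 0, 0, 0, 0.5, 0, 0],
)

```text
clock: 13.32
position: [0.5106, -0.0349, 0.0406]
tool_rot: [-0.458, 0.458, -0.538, 0.538]
contact_force: [-3.3, -1.0, 5.6]
finger_gap: 0.048
```

>>> step_arm(
  plan=[0, 0, 0, 0, 0, 0, 0, 0, 0, 0, 0, 0, 0, 0, 0, 0, 0, 0, 0, 0, 0, 0, 0, 0, 0, 0, 0, 0, 0, 0, 0, 0],
  grip=85,
)

```text
clock: 13.98
position: [0.5106, -0.0349, 0.0404]
tool_rot: [-0.458, 0.458, -0.538, 0.538]
contact_force: [-0.7, 0.6, -0.2]
finger_gap: 0.0789
```

Run:
```python
from h import *
u=TH-np.pi
go([*(PIN+.095*np.array([np.cos(u),np.sin(u)])),.0415],TH-np.pi/2)
```

```text
t 13.98 pos [ 0.5106 -0.0349  0.0404] yaw -0.1604 y [ 0. -0. -1.] F [-0.6912  0.5935 -0.1801] gap 0.0789 j [-0.1592  0.5463  1.8797 -0.      0.7156  0.0012]
SHIFT [-1.2 -1.1  0.1] TURN 0.02 or -179.98
```

Released: the gap is 79 mm and the force is near zero. I lift straight up, move out past the tray end and look.

>>> step_arm(
  plan=[0, -15, 0, 0, 0, -40, 0, 0, 0, -70, 0, 0, 0, -100, 0, 0, 40, -110, 0, 0, 80, -110, 0, 0, 115, -110, 0, 0, 120, -110, 0, 0],
)

```text
clock: 14.65
position: [0.4908, -0.1574, 0.1509]
tool_rot: [-0.458, 0.458, -0.539, 0.54]
contact_force: [-0.4, 0.4, -0.1]
finger_gap: 0.0791
```

>>> step_arm(
  plan=[30, 0, 0, 0, 60, 0, 0, 0, 90, 0, 0, 0, 90, 0, 0, 0, 90, 0, 0, 0, 90, 0, 0, 0, 90, 0, 0, 0, 90, 0, 0, 0],
  grip=0,
)

```text
clock: 15.32
position: [0.4773, -0.2412, 0.1504]
tool_rot: [0.459, -0.459, 0.538, -0.538]
contact_force: [-0.4, -0.9, 0.3]
finger_gap: 0.0301
```

Run:
```python
from h import *
im=bot.read_camera("scene");cv2.imwrite("pics/s9.png",cv2.resize(im[150:270,250:390],None,fx=4.5,fy=4.5,interpolation=cv2.INTER_CUBIC))
im=bot.read_camera("top");cv2.imwrite("pics/t9raw.png",im);cv2.imwrite("pics/t9.png",cv2.resize(im[150:250,235:395],None,fx=5,fy=5,interpolation=cv2.INTER_CUBIC))
u=TH-np.pi
go([*(PIN+.19*np.array([np.cos(u),np.sin(u)])),.0435],TH-np.pi/2)
```

```text
t 15.42 pos [ 0.4772 -0.2415  0.1505] yaw -0.1594 y [ 0.      0.0001 -1.    ] F [-0.2694  0.312  -0.2894] gap 0.0222 j [-0.5555  0.406   1.7576  0.0001  0.978  -0.3961]
SHIFT [-115.5  107.     0.1] TURN 0.08 or -179.92
```

View pics/s9.png

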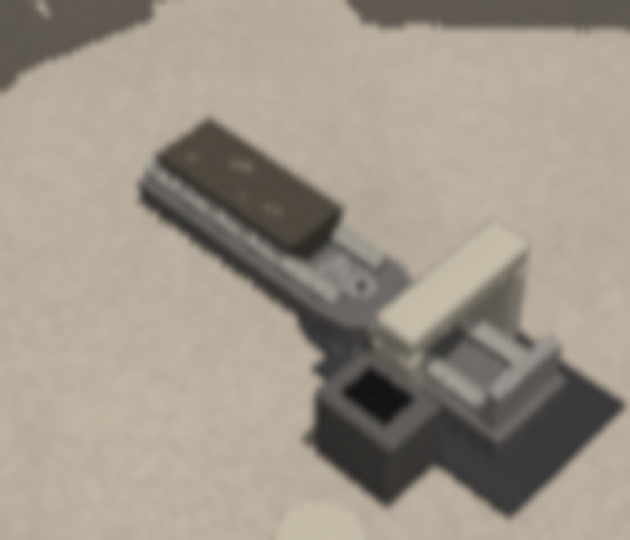

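View pics/t9.png

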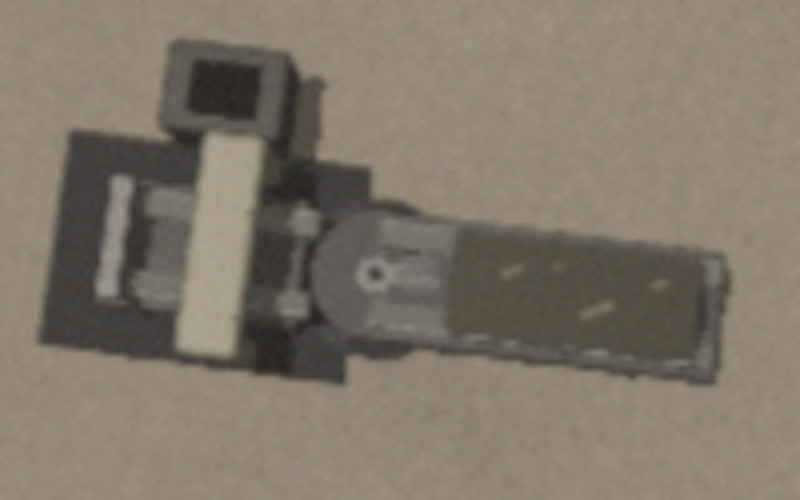

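The core lies straight in the tray, flat face up, with top corners at about (458,226), (706,258), (697,360) and (447,332). I check its angle and position.

Run:
```python
from h import *
im=cv2.imread("pics/t9raw.png")
A,B=edge(im,zz(470,228),zz(695,256),.051,1); C,D=edge(im,zz(455,333),zz(690,359),.051,-1)
E_,F=edge(im,zz(458,235),zz(448,325),.051,-1,1.8);G,H=edge(im,zz(706,265),zz(698,352),.051,1,1.8)
print("tray bottom");edge(im,zz(430,354),zz(705,382),.004,1);edge(im,zz(430,215),zz(715,249),.024,-1)
d=np.array([np.cos(TH),np.sin(TH)]);n=np.array([-d[1],d[0]])
for q in(E_,F,G,H,A,B,C,D): print(((q[:2]-PIN)@d*1000).round(1),((q[:2]-PIN)@n*1000).round(1))
```

```text
ang 1.4174 resid 0.13 [0.5385 0.013 ] [ 0.5218 -0.0946]
ang 1.4324 resid 0.74 [0.4888 0.0215] [ 0.4732 -0.0904]
ang -0.1655 resid 0.24 [0.5405 0.0139] [0.4974 0.0211]
ang -0.404 resid 1.1 [ 0.5215 -0.1044] [ 0.4843 -0.0885]
tray bottom
ang 1.4184 resid 0.27 [0.4876 0.0343] [ 0.4667 -0.1016]
ang 1.4145 resid 0.29 [0.5539 0.032 ] [ 0.532  -0.1075]
-43.3 -21.6
-43.1 22.0
-163.1 -21.8
-153.3 17.5
-44.5 -19.7
-153.4 -20.5
-44.1 30.7
-157.1 28.1
```

The core lies along the track direction, centred across it. Its inner end is about 43 mm before the pin and its outer end about 163 mm, so its centre is 8 mm off tray_mid, within limits. Next I go down behind its outer end with the fingers shut.

>>> step_arm(
  plan=[-35, 0, 0, 0, -70, 0, 0, 0, -100, 20, 0, 0, -113, 50, 0, 0, -113, 80, 0, 0, -113, 100, 0, 0, -113, 109, 0, 0, -113, 109, 0, 0],
  grip=0,
)

```text
clock: 16.08
position: [0.4942, -0.1301, 0.04]
tool_rot: [0.458, -0.459, 0.539, -0.537]
contact_force: [-0.6, 0.1, -0.6]
finger_gap: 0.0005
```

Run:
```python
from h import *
im=bot.read_camera("scene");cv2.imwrite("pics/s10.png",cv2.resize(im[130:270,230:390],None,fx=4.5,fy=4.5,interpolation=cv2.INTER_CUBIC))
u=TH-np.pi
for r in(.1705,.0075):go([*(PIN+r*np.array([np.cos(u),np.sin(u)])),.041],TH-np.pi/2)
```

```text
t 16.13 pos [ 0.495  -0.1305  0.0413] yaw -0.1603 y [-0.001   0.0004 -1.    ] F [0.6617 0.5281 1.1242] gap 0.0005 j [-0.3487  0.5451  1.8784  0.      0.7191 -0.1884]
SHIFT [-22.6   0.3   0.2] TURN 0.03 or -179.97
t 16.13 pos [ 0.495  -0.1305  0.0413] yaw -0.1603 y [-0.001   0.0004 -1.    ] F [0.6617 0.5281 1.1242] gap 0.0005 j [-0.3487  0.5451  1.8784  0.      0.7191 -0.1884]
SHIFT [-185.6    0.4    0.3] TURN 0.03 or -179.97
```

View pics/s10.png

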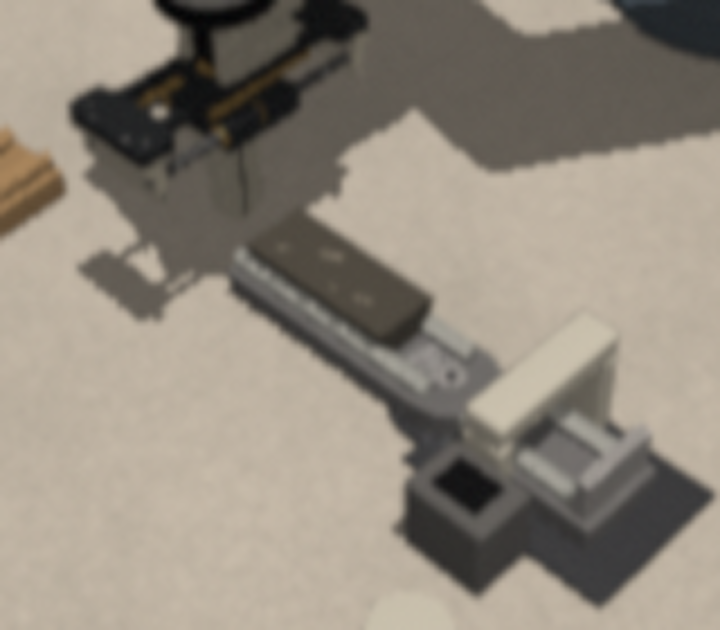

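The shut fingers stand behind the core's outer end at (240,200), centred, with a gap of about 20 mm. Now I push.

>>> step_arm(
  plan=[-10, 0, 0, 0, -18, 0, 0, 0, -23, 0, 0, 0, -28, 0, 0, 0, -33, 0, 0, 0, -38, 0, 0, 0, -43, 0, 0, 0, -48, 0, 0, 0],
)

```text
clock: 16.8
position: [0.5032, -0.0836, 0.0423]
tool_rot: [-0.458, 0.459, -0.538, 0.539]
contact_force: [-2.9, -7.6, 6.7]
finger_gap: 0.0003
```

>>> step_arm(
  plan=[-5, 0, 0, 0, -10, 0, 0, 0, -15, 0, 0, 0, -20, 0, 0, 0, -25, 0, 0, 0, -30, 0, 0, 0, -35, 0, 0, 0, -40, 0, 0, 0],
)

```text
clock: 17.47
position: [0.5093, -0.0442, 0.0423]
tool_rot: [-0.458, 0.459, -0.538, 0.539]
contact_force: [-4.4, -10.0, 7.9]
finger_gap: 0.0006
```

Run:
```python
from h import *
im=bot.read_camera("scene");cv2.imwrite("pics/s11.png",cv2.resize(im[130:270,230:390],None,fx=4.5,fy=4.5,interpolation=cv2.INTER_CUBIC))
im=bot.read_camera("top");cv2.imwrite("pics/t11.png",cv2.resize(im[150:250,235:395],None,fx=5,fy=5,interpolation=cv2.INTER_CUBIC))
u=TH-np.pi
for r in(.0075,):go([*(PIN+r*np.array([np.cos(u),np.sin(u)])),.041],TH-np.pi/2)
```

```text
t 17.57 pos [ 0.5094 -0.0436  0.0422] yaw -0.1595 y [ 0.0007 -0.001  -1.    ] F [-0.6546 -2.3746  1.8051] gap 0.0003 j [-0.1761  0.5421  1.881  -0.0013  0.7175 -0.0156]
SHIFT [-97.6   1.1  -0. ] TURN 0.07 or -179.93
```

View pics/s11.png

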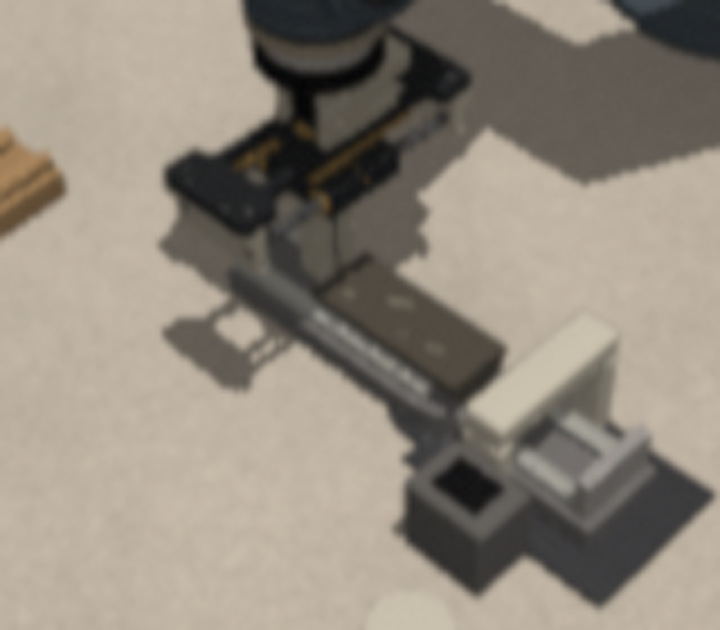

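View pics/t11.png

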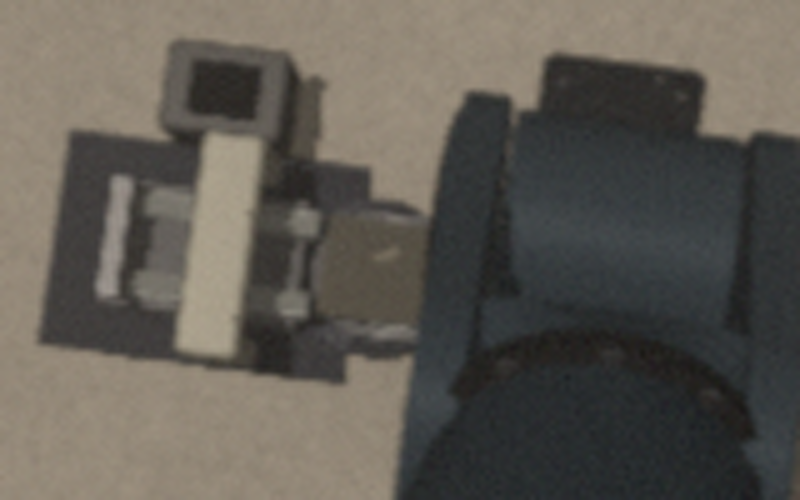

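The core's inner end now covers the pin and is about to enter the track. The push force is about 10 N, and the tray is still in line. I continue slowly.

>>> step_arm(
  plan=[-4, 0.5, 0, 0, -8, 0.5, 0, 0, -12, 0.5, 0, 0, -16, 0.5, 0, 0, -20, 0.5, 0, 0, -24, 0.5, 0, 0, -28, 0.5, 0, 0, -32, 0.5, 0, 0],
)

```text
clock: 18.23
position: [0.5146, -0.013, 0.042]
tool_rot: [-0.458, 0.459, -0.538, 0.539]
contact_force: [-5.2, -12.4, 11.4]
finger_gap: 0.0002
```

Run:
```python
from h import *
im=bot.read_camera("scene");cv2.imwrite("pics/s12.png",cv2.resize(im[130:270,230:390],None,fx=4.5,fy=4.5,interpolation=cv2.INTER_CUBIC))
im=bot.read_camera("top");cv2.imwrite("pics/t12.png",cv2.resize(im[150:250,235:395],None,fx=5,fy=5,interpolation=cv2.INTER_CUBIC))
u=TH-np.pi
for r in(.0075,):go([*(PIN+r*np.array([np.cos(u),np.sin(u)])),.041],TH-np.pi/2)
```

```text
t 18.33 pos [ 0.5147 -0.0124  0.0418] yaw -0.1596 y [ 0.0011 -0.0013 -1.    ] F [-1.1318 -6.2191  4.7348] gap 0.0005 j [-0.1139  0.5473  1.8721 -0.0018  0.7209  0.047 ]
SHIFT [-65.9   0.8  -0.3] TURN 0.07 or -179.93
```

View pics/s12.png

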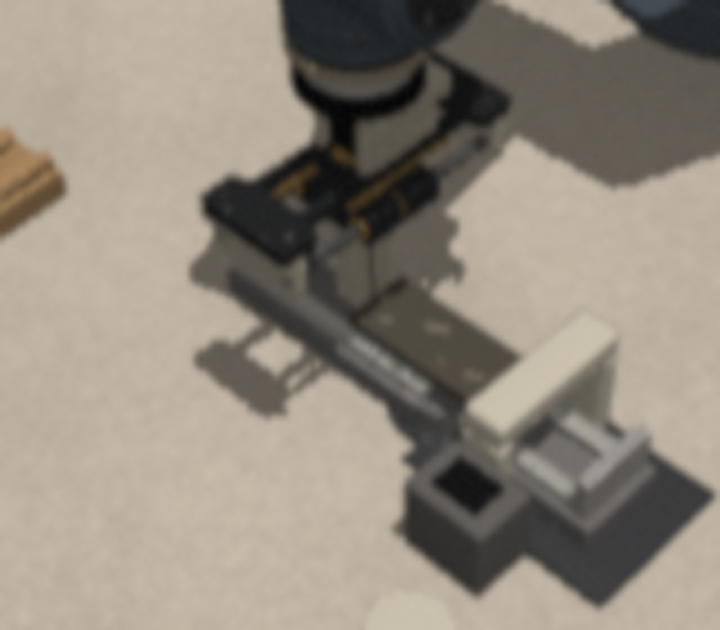

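View pics/t12.png

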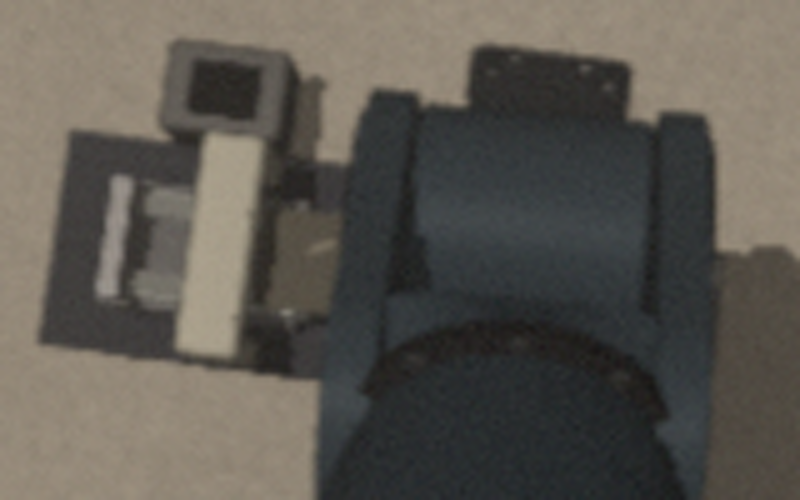

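The core's front end is going under the loop with clearance all round. I continue.

>>> step_arm(
  plan=[-5, 0.5, 0, 0, -10, 0.5, 0, 0, -15, 0.5, 0, 0, -20, 0.5, 0, 0, -25, 0.5, 0, 0, -30, 0.5, 0, 0, -35, 0.5, 0, 0, -40, 0.5, 0, 0],
)

```text
clock: 19.0
position: [0.5206, 0.0264, 0.0415]
tool_rot: [-0.458, 0.459, -0.538, 0.539]
contact_force: [-6.1, -14.5, 12.9]
finger_gap: 0.0002
```

Run:
```python
from h import *
im=bot.read_camera("scene");cv2.imwrite("pics/s13.png",cv2.resize(im[130:270,230:390],None,fx=4.5,fy=4.5,interpolation=cv2.INTER_CUBIC))
im=bot.read_camera("top");cv2.imwrite("pics/t13.png",cv2.resize(im[150:250,235:395],None,fx=5,fy=5,interpolation=cv2.INTER_CUBIC))
u=TH-np.pi
for r in(.0075,):go([*(PIN+r*np.array([np.cos(u),np.sin(u)])),.041],TH-np.pi/2)
```

```text
t 19.1 pos [0.5208 0.0271 0.0413] yaw -0.1595 y [ 0.0005 -0.0013 -1.    ] F [-2.068  -6.189   3.8328] gap 0.0003 j [-0.0365  0.5573  1.8544 -0.0019  0.7294  0.1244]
SHIFT [-25.9   0.3  -0. ] TURN 0.07 or -179.93
```

View pics/s13.png

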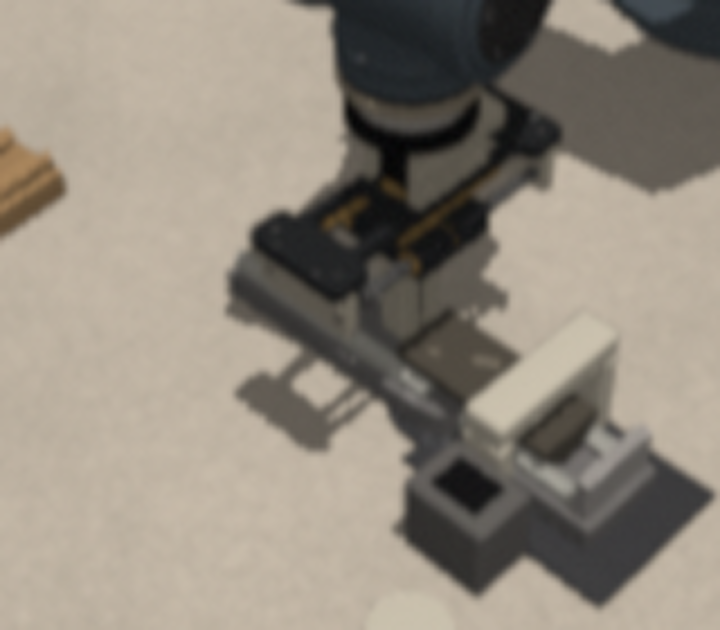

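View pics/t13.png

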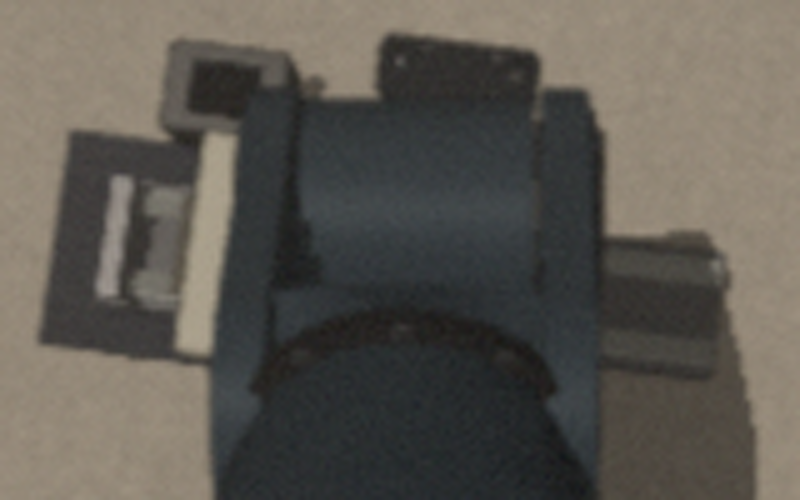

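The core's front is showing beyond the loop, between the loop and the stop, with about 25 mm to go. I'll do 18 mm first, then creep.

>>> step_arm(
  plan=[-4, 0.3, 0, 0, -8, 0.3, 0, 0, -12, 0.3, 0, 0, -15, 0.3, 0, 0, -16, 0.3, 0, 0, -17, 0.3, 0, 0, -18, 0.3, 0, 0, -18, 0.3, 0, 0],
)

```text
clock: 19.77
position: [0.5235, 0.0442, 0.0411]
tool_rot: [-0.458, 0.459, -0.538, 0.539]
contact_force: [-4.1, -12.0, 10.1]
finger_gap: 0.0004
```

Run:
```python
from h import *
im=bot.read_camera("scene");cv2.imwrite("pics/s14.png",cv2.resize(im[200:270,310:390],None,fx=8,fy=8,interpolation=cv2.INTER_CUBIC))
im=bot.read_camera("top");cv2.imwrite("pics/t14.png",cv2.resize(im[150:250,235:395],None,fx=5,fy=5,interpolation=cv2.INTER_CUBIC))
u=TH-np.pi
for r in(.0075,):go([*(PIN+r*np.array([np.cos(u),np.sin(u)])),.041],TH-np.pi/2)
```

```text
t 19.87 pos [0.5235 0.0442 0.041 ] yaw -0.1597 y [ 0.     -0.0018 -1.    ] F [ -4.5071 -11.7883  10.8925] gap 0.0006 j [-0.0035  0.563   1.844  -0.0026  0.7345  0.1582]
SHIFT [-8.6  0.   0. ] TURN 0.06 or -179.94
```

View pics/s14.png

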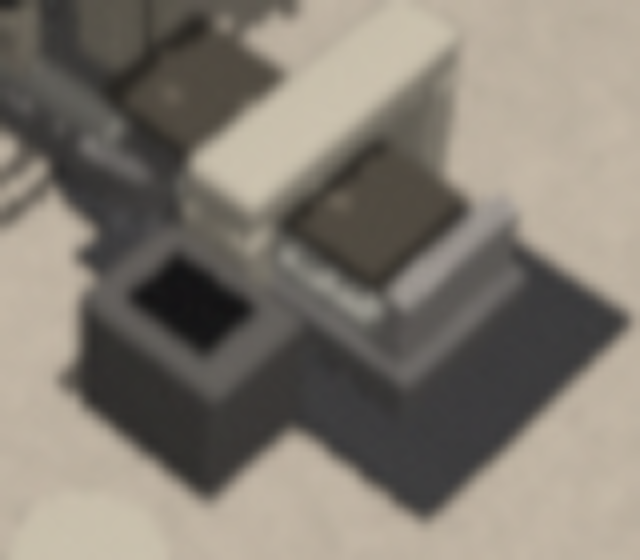

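The front edge of the core, (375,275)–(465,210), is close to the stop. I creep on while watching the force.

>>> step_arm(
  plan=[-1, 0, 0, 0, -2, 0, 0, 0, -3, 0, 0, 0, -3.5, 0, 0, 0, -4, 0, 0, 0, -4.5, 0, 0, 0, -5, 0, 0, 0, -5, 0, 0, 0],
)

```text
clock: 20.53
position: [0.5243, 0.0493, 0.041]
tool_rot: [-0.458, 0.459, -0.538, 0.539]
contact_force: [-3.8, -10.6, 10.1]
finger_gap: 0.0006
```

>>> step_arm(
  plan=[-0.4, 0, 0, 0, -0.8, 0, 0, 0, -1.2, 0, 0, 0, -1.6, 0, 0, 0, -2, 0, 0, 0, -2, 0, 0, 0, -2, 0, 0, 0, -2, 0, 0, 0],
)

```text
clock: 21.2
position: [0.5246, 0.0512, 0.0407]
tool_rot: [-0.458, 0.459, -0.538, 0.539]
contact_force: [-3.1, -10.9, 6.1]
finger_gap: 0.0005
```

Run:
```python
from h import *
im=bot.read_camera("scene");cv2.imwrite("pics/s15.png",cv2.resize(im[200:270,310:390],None,fx=8,fy=8,interpolation=cv2.INTER_CUBIC))
u=TH-np.pi
for r in(.0075,):go([*(PIN+r*np.array([np.cos(u),np.sin(u)])),.041],TH-np.pi/2)
```

```text
t 21.25 pos [0.5246 0.0512 0.0407] yaw -0.1599 y [-0.0001 -0.0016 -1.    ] F [ -2.8552 -11.0079   5.3655] gap 0.0008 j [ 0.0098  0.5658  1.8395 -0.0023  0.7363  0.1714]
SHIFT [-1.5 -0.3  0.1] TURN 0.05 or -179.95
```

View pics/s15.png

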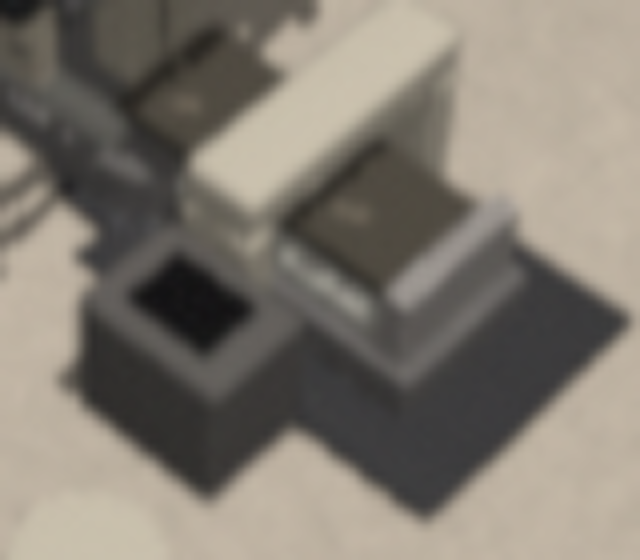

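The edge is at or nearly at the stop, but the force has not risen. I creep a further 1.5 mm.

>>> step_arm(
  plan=[-0.3, 0, 0, 0, -0.6, 0, 0, 0, -0.9, 0, 0, 0, -1.2, 0, 0, 0, -1.5, 0, 0, 0, -1.5, 0, 0, 0, -1.5, 0, 0, 0, -1.5, 0, 0, 0],
)

```text
clock: 21.92
position: [0.5246, 0.0513, 0.0407]
tool_rot: [-0.458, 0.46, -0.538, 0.539]
contact_force: [-4.3, -22.2, 8.4]
finger_gap: 0.0004
```

Run:
```python
from h import *
u=TH-np.pi
for r in(.0075,):go([*(PIN+r*np.array([np.cos(u),np.sin(u)])),.041],TH-np.pi/2)
```

```text
t 21.92 pos [0.5246 0.0513 0.0407] yaw -0.1594 y [-0.0009 -0.0034 -1.    ] F [ -4.3408 -22.1947   8.4287] gap 0.0004 j [ 0.011   0.5662  1.8388 -0.0051  0.7375  0.1742]
SHIFT [-1.4 -0.3  0.1] TURN 0.08 or -179.92
```

The tool has stopped and the force has doubled to 22 N, so the core is against the stop. I back off straight, then lift and move clear.

>>> step_arm(
  plan=[2, 0, 0, 0, 8, 0, 0, 0, 16, 0, 0, 0, 25, 0, 0, 0, 30, -20, 0, 0, 30, -55, 0, 0, 30, -90, 0, 0, 30, -110, 0, 0],
)

```text
clock: 22.58
position: [0.5209, 0.0232, 0.1534]
tool_rot: [-0.459, 0.457, -0.538, 0.539]
contact_force: [1.1, 0.4, -0.1]
finger_gap: 0.0009
```

>>> step_arm(
  plan=[35, 0, 0, 0, 70, 0, 0, 0, 110, 0, 0, 0, 150, 0, 0, 0, 190, 0, 0, 0, 220, 0, 0, 0, 230, 0, 0, 0, 230, 0, 0, 0],
)

```text
clock: 23.25
position: [0.4827, -0.2053, 0.1501]
tool_rot: [-0.457, 0.457, -0.539, 0.539]
contact_force: [0.0, 0.6, -0.1]
finger_gap: 0.0006
```

```bash
python3 - <<'E'
from h import *
im=bot.read_camera("scene");cv2.imwrite("pics/s16.png",cv2.resize(im[160:300,230:400],None,fx=4.5,fy=4.2,interpolation=cv2.INTER_CUBIC))
im=bot.read_camera("top");cv2.imwrite("pics/t16raw.png",im);cv2.imwrite("pics/t16.png",cv2.resize(im[150:250,235:395],None,fx=5,fy=5,interpolation=cv2.INTER_CUBIC))
s=bot.sense();print(s["clock"],s["position"],s["contact_force"],s["qvel"])
E
python3 m.py pics/t16raw.png
```

```text
23.35 [ 0.4832 -0.2027  0.15  ] [-0.3689  1.4235 -0.0772] [ 0.0299 -0.0049  0.0023  0.0001  0.0007  0.003 ]
base
ang 1.4153 resid 0.24 [0.605  0.2085] [0.5986 0.1679]
ang 1.41 resid 0.27 [0.4961 0.2251] [0.4729 0.0827]
ang 1.3749 resid 0.21 [0.5853 0.0844] [0.5814 0.0645]
tray
ang 1.4208 resid 0.23 [0.5552 0.0318] [ 0.5341 -0.1075]
ang 1.4188 resid 0.27 [0.5361 0.0273] [ 0.516  -0.1036]
ang 1.4227 resid 0.26 [0.5076 0.0283] [ 0.4885 -0.1001]
ang 1.4293 resid 0.24 [0.4877 0.0343] [ 0.468  -0.1039]
rails
ang 1.5125 resid 0.23 [0.5735 0.1685] [0.5722 0.1463]
ang 1.371 resid 0.25 [0.5124 0.1744] [0.509  0.1575]
```

View pics/s16.png

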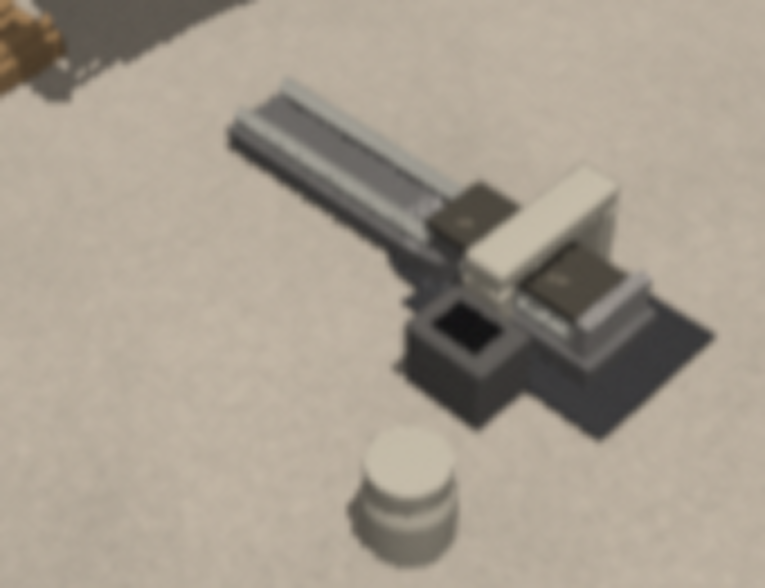

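View pics/t16.png

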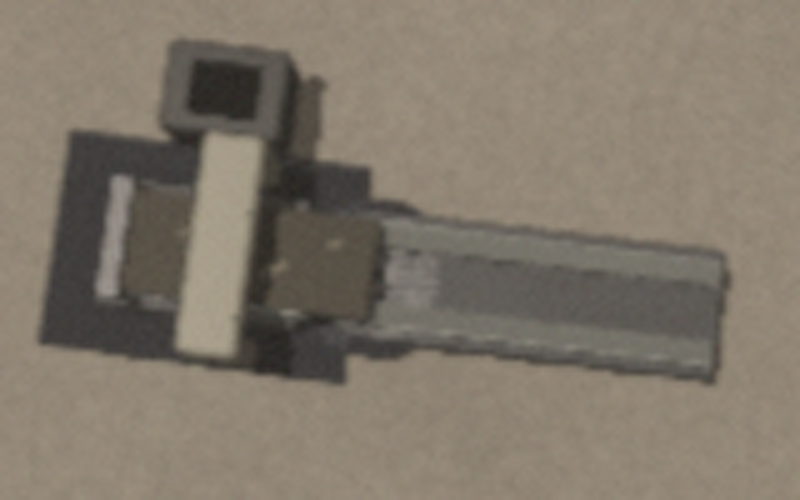

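The core lies under the loop, touching the stop at (130,240), with its rear end over the pin at about (378,268). The tray is still in line at about 0.01 rad. One last number check.

Run:
```python
from h import *
im=cv2.imread("pics/t16raw.png")
d=np.array([np.cos(TH),np.sin(TH)]);n=np.array([-d[1],d[0]])
R=edge(im,zz(383,226),zz(374,310),.051,-1,1.8)
F=edge(im,zz(133,187),zz(121,290),.053,-1,1.5)
T=edge(im,zz(285,209),zz(375,219),.051,1,1.5)
B=edge(im,zz(275,310),zz(370,320),.051,-1,1.5)
for q in (*R,*F,*T,*B): print(((q[:2]-PIN)@d*1000).round(1),((q[:2]-PIN)@n*1000).round(1))
a=cv2.imread("pics/top0.png");df=cv2.absdiff(a,im).max(2)
for nm,(x,y,w,h) in dict(jar=(245,105,45,45),box=(432,98,50,52),spat=(180,255,60,78)).items(): print(nm,(df[y:y+h,x:x+w]>45).sum())
print(bot.sense()["qvel"])
```

```text
ang -0.1283 resid 0.3 [0.5463 0.0512] [0.5058 0.0564]
ang -0.1311 resid 0.11 [0.5686 0.1709] [0.5188 0.1775]
ang 1.4684 resid 0.42 [0.5575 0.1011] [0.553  0.0575]
ang 1.5977 resid 0.25 [0.5043 0.1069] [0.5056 0.0616]
-5.6 -21.3
-6.9 19.4
116.2 -24.2
114.7 26.0
45.5 -24.4
1.8 -27.0
42.8 29.0
-1.9 20.5
jar 0
box 0
spat 0
[ 0.0299 -0.0049  0.0023  0.0001  0.0007  0.003 ]
```

The rear edge reads -6 mm rather than 0, which disagrees with the contact evidence: the tool stopped at about -1.4 mm. I look closely at the stop gap.

Run:
```python
from h import *
im=cv2.imread("pics/t16raw.png");a=cv2.imread("pics/t4raw.png")
c=lambda i:cv2.convertScaleAbs(cv2.resize(i[178:222,250:315],None,fx=12,fy=6.5,interpolation=cv2.INTER_NEAREST),alpha=1.6)
cv2.imwrite("pics/t17.png",np.vstack([c(im),c(a)]))
for k in (192,197,202,206):
  print("row",k,"now",im[k,252:268].mean(1).round().astype(int),"\n      before",a[k,252:268].mean(1).round().astype(int)); print("  rear now",im[k,303:318].mean(1).round().astype(int))
d=np.array([np.cos(TH),np.sin(TH),0]);n=np.array([-d[1],d[0],0]);P=np.array([*PIN,0])
for al,z in((120,.056),(120,.051),(0,.051),(0,.027),(-5,.051)): print(al,z,[proj("top",P+d*al/1000+n*y+[0,0,z]).round(1) for y in(-.015,0,.015)])
```

```text
row 192 now [ 63  62  62  67 101 131 138 138 106  80  78  82  79  81  82  79] 
      before [ 71  70  67  73 111 141 153 150 116  66  65  75 103 119 118 119]
  rear now [80 79 71 80 81 83 86 88 82 77 75 69 68 66 71]
row 197 now [ 60  63  63  85 122 140 136 110  79  80  77  80  82  82  81  83] 
      before [ 69  69  70  95 135 152 149 120  76  60  62  59  64  88 102 105]
  rear now [ 85  80  78  77  77  78  76  70  68  96 109 113 111 109 114]
row 202 now [ 61  64  72 115 140 140 123  91  71  81  81  81  81  83  80  81] 
      before [ 65  66  79 126 154 153 137  99  63  60  57  61  91 104 107 105]
  rear now [ 81  82  79  80  80  77  67  62  70  88 114 120 116 111 108]
row 206 now [ 61  69 114 139 145 139 108  76  80  80  79  81  83  80  80  82] 
      before [ 71  79 125 152 154 153 115  69  72  94 114 121 121 123 123 122]
  rear now [ 79  79  81  78  82  73  61  60  70 106 120 120 119 118 117]
120 0.056 [array([260.4, 190.6]), array([259.5, 196.7]), array([258.6, 202.9])]
120 0.051 [array([260.7, 190.8]), array([259.8, 196.9]), array([258.9, 203. ])]
0 0.051 [array([309.7, 197.2]), array([308.9, 203.4]), array([308.1, 209.5])]
0 0.027 [array([310.3, 198.2]), array([309.4, 204.2]), array([308.6, 210.2])]
-5 0.051 [array([311.8, 197.5]), array([311. , 203.6]), array([310.1, 209.8])]
```

View pics/t17.png

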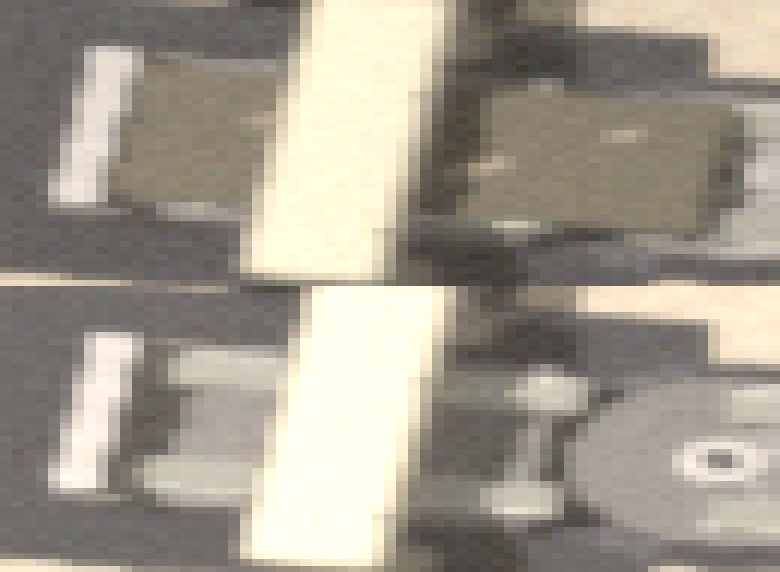

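This resolves the disagreement. In pixels, the core's colour follows the stop with no dark gap. The top face's rear edge falls at column 308.7 in row 202, against 308.9 predicted for exactly home; my edge fit had picked up the dark end face and shadow instead. The bystanders are unmoved, so I hand in.

Run:
```python
from plant import bot
print(bot.job_done()); print(bot.sense()["clock"])
```

```text
the job is handed in; nothing more can be done
None
the job is handed in; nothing more can be done
```

The job is handed in at about 23 s of the 72 s allowed; no verdict was reported.

**What I did**
- **Tray:** I pushed it at the outer corner in two goes, the second a small nudge, until it was in line.
- **Core:** I gripped it across its width, carried it over and turned it, set it flat face up in the tray rails and released it.
- **Slide:** I pushed it under the loop with shut fingers. At the stop the tool stopped moving and the force rose from 11 to 22 N. I then backed off and moved the arm clear.

**Last checks**
- **Tray:** it is about 0.01 rad from in line (limit 0.08).
- **Core position:** no visible gap at the end stop, and the rear edge of the top face is within about 1 mm of where home puts it.
- **Bystanders:** no change in the top view around the jar, sample box and spatula.
- **Robot:** contact force was near zero.

**Checks that disagreed**
- **Final position:** an automatic edge fit put the core's rear end 6 mm short. A look at the pixels showed it had locked onto the dark end face and shadow, not the top edge. Fits along the core's sides were poor for the same reason, so I judged its yaw by eye.
- **In the tray:** the core lay about 8 mm off the tray's middle along its length, more than expected but inside the 35 mm limit.

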